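# Load the dryer dock with keyed desiccant cassettes

## Robot

A 6-joint arm with a two-finger parallel gripper is mounted at the origin on the work surface. World frame = base frame: x ahead of the robot, y to its left, z up, the work surface at z = 0. Lengths are in m, angles in degrees, forces in N, time in s.
With the tool pointing down it reaches from about 0.3 to 0.75 m from the base axis. Payload 8.5 kg.
Tool frame: the origin (TCP) lies between the finger pads; the fingertips stand 17 mm ahead of it and the grasp point (between the pads) lies 2 mm behind it; z points along the fingers, y is the direction in which the jaws open and shut (so a half turn about z gives the same grasp; the last joint's range is limited). The gripper opens to 85 mm and grips with 20 to 120 N. Pads are 22 mm wide; open, the fingers measure 114 mm over their backs; the gripper's body (76 mm by 85 mm) begins 54 mm behind the grasp point. The pads swing forward as they close: fully open they stand 13 mm farther back than shut.
Start: joints at [53.612, 21.807, 74.336, -0, 83.858, -12.336], TCP at [0.224, 0.502, 0.222] pointing down, gripper open.
Joint ranges: [-178.18, 178.18], [-50.72, 133.34], [12.68, 142.11], [-81.47, 261.47], [9.98, 163.14], [-165.26, 165.26]. Speed limits (degrees/s): [136.94, 136.94, 180, 180, 180, 180].

## Interface

Orientations are given as a 3x3 rotation matrix whose columns are the frame's x, y, z axes.
In Python, from rig import readout, eyes, env gives the robot as it stands.
- The arm moves only by the tool arm_command, never from a script. Its argument "rows" is text: rows parted by semicolons, each of 7 numbers parted by spaces: the closure, from 0 (fully open) to 1 (shut), then the shift along the tool's x, y, z in mm, then the turn, a rotation vector about the tool's x, y, z in degrees. In form: grip dx dy dz rx ry rz; .... A call has 1 to 5 rows; each row shifts and turns the commanded pose from where the row before left it, along the tool's axes as they then stand; what a row does not reach is not made up. A row lasts 1/12 s, in which the tool goes at most 41.7 mm and 7.16 degrees, less where a joint would pass 70% of its speed; a pose out of reach is approached as far as the arm can. A call with a gripper value outside its range is refused whole. The fingers move at their own pace and stop on an object; "squeeze" is the grip in N (left out, the last holds). Time passes only in rows, so rows that do not move let the fingers close. It gives the time, the measured TCP pose, the force and the opening at its end, in the units of the state.
- readout.observe(): the state, without advancing time (a new reading comes with each control period).
- eyes.get_image(name): name is "scene" or "top" or "wrist"; returns the picture (480x640x3 uint8, red, green, blue); there is no depth.
- eyes.camera_model(name): a dict with "mtx" (3x3 intrinsics, pixels), "view" (4x4, takes a point from world to camera coordinates). Camera axes: x right, y up, looking along -z (the intrinsics and any distortion apply to the point x, -y, -z); pixel columns grow to the right and rows downward; lengths in m; the calibration is good to about 2 mm. A picture is of the moment at which its call begins: read the wrist's pose just before it. camera_model takes no time and is no camera call; for the wrist camera it gives the pose at the moment of the call.
- env.close_job(): hands the job in, once; it reports no verdict.
The state is a dict: "time_s": time; "q": joint angles; "qvel": joint speeds; "joint_efforts": joint torques, N m; "position": TCP position; "tool_rot": TCP orientation; "ft_force": force on the tool from outside, world axes, zero at the start; "wrist_torque": the same for the moment, N m; "grip_width": finger opening in m.
Only numpy, scipy, OpenCV 4.12 (cv2) and the standard library are available. Lean on these libraries where they do the work, as an engineer would, in place of code of your own. Each camera call takes 0.05 s, during which the arm holds its last target. There are 200 camera calls.

## Task

Lift the lid off the dryer dock and park it (the rubber mat is free), then stack every desiccant cassette on the dock, in any order, so that each one's two lugs drop fully into the notches below and the column stands straight. Then put the lid back, keyed fully home on top of the column, and last of all hang the green tag by its hole on the stand's peg to show that the dryer is loaded. Leave the red tag and the other things on the bench where they are.

Things in the scene. Friction and masses are not known exactly. Their poses are not given: they have to be found in the camera images.
- dock: grey dryer dock, fixed, 120 (x) x 110 (y) x 30 mm tall with a raised 56 x 56 seat in the middle, its top 45 above the table. Origin: centre of the underside. The seat's top has the same two notches as a cassette, at the +x and -x edges. The first part on it has its origin 6 below the seat's top (39 above the table), each further part 30 higher.
- dock_seat (a point): centre of the top of the dock's seat, z up, axes of the dock.
- mat: thin flat black rubber mat 90 x 90 x 1 mm, fixed on the table; a clear place to park the lid. Origin: centre of the underside.
- cassette1: orange desiccant cassette, 56 x 56, 36 mm tall, 0.12 kg; may be absent (None). Origin: centre of the underside of its two lugs (10 in x, 40 in y, 6 tall, at x = +-22); the block runs from z = 6 to 36. Top: two dark-floored notches, 8 deep, open to the +x and -x edges, 13 in x, 44 in y (2 spare round a lug); vents run along y. Fits after a half turn, not a quarter. Stacking pitch 30.
- cassette2: blue desiccant cassette, 56 x 56, 36 mm tall, 0.12 kg; may be absent (None). Origin: centre of the underside of its two lugs (10 in x, 40 in y, 6 tall, at x = +-22); the block runs from z = 6 to 36. Top: two dark-floored notches, 8 deep, open to the +x and -x edges, 13 in x, 44 in y (2 spare round a lug); vents run along y. Fits after a half turn, not a quarter. Stacking pitch 30.
- cassette3: yellow desiccant cassette, 56 x 56, 36 mm tall, 0.12 kg; may be absent (None). Origin: centre of the underside of its two lugs (10 in x, 40 in y, 6 tall, at x = +-22); the block runs from z = 6 to 36. Top: two dark-floored notches, 8 deep, open to the +x and -x edges, 13 in x, 44 in y (2 spare round a lug); vents run along y. Fits after a half turn, not a quarter. Stacking pitch 30.
- cassette4: white desiccant cassette, 56 x 56, 36 mm tall, 0.12 kg; may be absent (None). Origin: centre of the underside of its two lugs (10 in x, 40 in y, 6 tall, at x = +-22); the block runs from z = 6 to 36. Top: two dark-floored notches, 8 deep, open to the +x and -x edges, 13 in x, 44 in y (2 spare round a lug); vents run along y. Fits after a half turn, not a quarter. Stacking pitch 30.
- lid: black lid with a red grip, 56 x 56, 44 mm tall, 0.09 kg; starts on the dock's seat. Origin: centre of the underside of its two lugs (10 in x, 40 in y, 6 tall, at x = +-22), same as a cassette's, so it goes on like one. Plate from z = 6 to 18; on it the grip, 44 long (x), 24 wide (y), from z = 18 to 44. No notches on top.
- rack: light wooden rack, fixed, 50 (x) x 134 (y) x 32 mm tall, with two slots side by side along its y (centres at y = +-31.5), each 8.6 (x) x 55 (y), slot floors 6 above the table. Origin: centre of the underside. The two tags stand in it.
- green_tag: green upright tag, 6 thick (x), 120 mm tall, 0.05 kg: plate 50 wide (y) from z = 0 to 84 with a round through hole 24 across, centre at z = 62, hole axis along x; above it a neck 28 wide (y), z = 84 to 120, to grip across the thickness. White patch near the bottom. Origin: centre of the bottom edge. Starts upright in a slot of the rack.
- green_tag_eye (a point): centre of the hole of the green tag.
- red_tag: red tag, same shape as the green one, in the other slot of the rack; bystander. Origin: centre of the bottom edge.
- stand: peg stand, fixed: steel base plate 90 x 90 x 10 mm, a square post 16 x 16 up to 158 above the table at its centre, and a round steel peg 10 thick which leaves the post towards the stand's -x and rises slightly (12 in 70). Origin: centre of the underside.
- peg_root (a point): point on the peg's axis at the centre of the post, 150 mm above the table.
- peg_tip (a point): the peg's axis at its free round end, 70 out from the post's centre along the stand's -x, 162 mm above the table.
- spray_can: white can, 60 across, 190 mm tall; bystander. Origin: centre of the underside.
- nozzle_jar: small glass jar, 44 across, 55 mm tall; bystander. Origin: centre of the underside.
- bracket: grey printed angle bracket 50 x 30 x 40 mm; bystander. Origin: centre of the underside.
- glue_stick: yellow glue stick standing upright, 26 across, 85 mm tall; bystander. Origin: centre of the underside.
- scraper: scraper with a red handle lying flat, 250 mm long along its x; bystander. Origin: centre of the underside.
- driver: screwdriver lying flat along its x, about 200 mm long; bystander. Origin: centre of the underside.
Mind the look-alikes: they are no part of the job. There is more than one size of the stand; the one meant has the size given above.

How it is judged (in metres and radians):
On the way, in this order (a step that is already met when the one before it is completed fails the run):
1. all cassettes are keyed home in one column on the dock (horizontal distance between each of cassette1, cassette2, cassette3, cassette4 and dock_seat below 0.01 m and angle between the x axis of each of cassette1, cassette2, cassette3, cassette4 and the x axis of dock, either way round below 0.15 rad and angle between each of cassette1, cassette2, cassette3, cassette4's own z axis and vertical below 0.06 rad and (z of cassette1 in the frame of dock_seat between -0.009 and -0.003 m or z of cassette1 in the frame of dock_seat between 0.021 and 0.027 m or z of cassette1 in the frame of dock_seat between 0.051 and 0.057 m or z of cassette1 in the frame of dock_seat between 0.081 and 0.087 m) and (z of cassette2 in the frame of dock_seat between -0.009 and -0.003 m or z of cassette2 in the frame of dock_seat between 0.021 and 0.027 m or z of cassette2 in the frame of dock_seat between 0.051 and 0.057 m or z of cassette2 in the frame of dock_seat between 0.081 and 0.087 m) and (z of cassette3 in the frame of dock_seat between -0.009 and -0.003 m or z of cassette3 in the frame of dock_seat between 0.021 and 0.027 m or z of cassette3 in the frame of dock_seat between 0.051 and 0.057 m or z of cassette3 in the frame of dock_seat between 0.081 and 0.087 m) and (z of cassette4 in the frame of dock_seat between -0.009 and -0.003 m or z of cassette4 in the frame of dock_seat between 0.021 and 0.027 m or z of cassette4 in the frame of dock_seat between 0.051 and 0.057 m or z of cassette4 in the frame of dock_seat between 0.081 and 0.087 m)), for 0.3 s.
2. the lid is keyed home on top of the full column (all of step 1 and horizontal distance between lid and dock_seat below 0.01 m and angle between the x axis of lid and the x axis of dock, either way round below 0.15 rad and angle between lid's own z axis and vertical below 0.06 rad and (z of lid in the frame of dock_seat between 0.081 and 0.087 m or z of lid in the frame of dock_seat between 0.111 and 0.117 m)), for 0.3 s.
3. the green tag hangs on the peg (x of green_tag_eye in the frame of stand between -0.069 and -0.008 m and y of green_tag_eye in the frame of stand between -0.012 and 0.012 m and z of green_tag_eye in the frame of stand between 0.135 and 0.166 m and angle between green_tag's own z axis and vertical below 0.3 rad), for 0.3 s.
At the end, for the whole second after the job is handed in: Cassettes present and lid on the dock: within 10 mm of the seat centre, tilt under 0.06 rad, aligned to 0.15 rad, within 3 mm of a keyed height (30 mm pitch), lid on top; green tag hangs on the peg (between post and tip, tilt under 0.3 rad); all at rest (all of step 2 and all of step 3 and linear speed of each of cassette1, cassette2, cassette3, cassette4, lid, green_tag below 0.02 m/s); the robot touches nothing.
It fails at once if the red tag is moved by more than 40 mm (distance of red_tag from where it was at the start of the episode above 0.04 m).
It fails at once if another bystander on the bench is moved by more than 40 mm (distance of any of spray_can, nozzle_jar, bracket, glue_stick, scraper, driver from where it was at the start of the episode above 0.04 m).
Of cassette1, cassette2, cassette3, cassette4 only 3 to 4 are there at a start; the rules pass over those that are not, and their reading is None.
At some moment in a run one of cassette1, cassette2, cassette3, cassette4, lid may be knocked a few centimetres aside while the robot is not near it.
Once in a run the grip may slacken for a moment while it holds something.
It also fails if it takes over 208 s, if anything falls off the work surface, if the arm or the gripper's body presses on something with over 40 N, if the wrist force passes 120 N, or if a joint passes its speed limit or range.

## Working session

There is one attempt and no reset: what is moved stays moved. The work goes in short steps, Python scripts to look and compute and a tool call to move; the robot and the scene stay as the last step left them, time stands still between calls to the robot, and variables do not carry over. Pictures are saved under pics/ and viewed, about 12 in all and at most 16, crops included, and the job is handed in when it is done.

Besides the shell and the picture viewer there is one more tool, called after "Request:" as name(argument=value, ...) on one line, values as JSON. arm_command: Moves the arm, as the interface text tells. Its arguments: {"type":"object","properties":{"rows":{"type":"string"},"squeeze":{"type":"number"}},"required":["rows"]}

```bash
ls; mkdir -p pics; python3 - <<'E'
from rig import readout, eyes, env
import cv2,numpy as np
s=readout.observe(); print(s)
for n in("scene","top"):
    im=eyes.get_image(n); cv2.imwrite(f"pics/{n}0.png",im[:,:,::-1]); m=eyes.camera_model(n); print(n,{k:np.round(v,4).tolist() if not isinstance(v,str) else v for k,v in m.items()})
E
```

```text
pics
{'time_s': 0.0, 'q': array([ 5.36110736e+01,  2.18416277e+01,  7.43863904e+01, -2.70335265e-04,
        8.38592088e+01, -1.23363177e+01]), 'qvel': array([ 0.04513051,  0.04067006,  0.04916772, -0.03270794, -0.00532668,
        0.09189576]), 'joint_efforts': array([-1.18228381e-03, -4.48453689e+01, -2.31276047e+01, -2.92395189e-04,
        4.83379641e-03,  7.70504334e-05]), 'position': array([0.22397865, 0.50197517, 0.22089619]), 'tool_rot': array([[-9.13171672e-01,  4.07574152e-01, -8.99404483e-04],
       [ 4.07575018e-01,  9.13170902e-01, -1.22832371e-03],
       [ 3.20677007e-04, -1.48824522e-03, -9.99998841e-01]]), 'ft_force': array([-0.06340386, -0.49781059, -0.70939914]), 'wrist_torque': array([0.00752847, 0.00518056, 0.05712504]), 'grip_width': 0.08531420439226764}
scene {'mtx': [[601.0801, 0.0, 319.7659], [0.0, 601.0801, 238.9668], [0.0, 0.0, 1.0]], 'view': [[-0.6691, 0.7429, 0.019, 0.3253], [-0.5259, -0.4914, 0.6942, 0.2184], [0.5251, 0.4545, 0.7195, -1.7998], [0.0, 0.0, 0.0, 1.0]]}
top {'mtx': [[444.1802, 0.0, 313.3503], [0.0, 444.1802, 242.4656], [0.0, 0.0, 1.0]], 'view': [[0.0092, -0.9998, -0.0161, 0.0303], [0.983, 0.0061, 0.1836, -0.5224], [-0.1835, -0.0175, 0.9829, -1.0401], [0.0, 0.0, 0.0, 1.0]]}
```

View pics/top0.png

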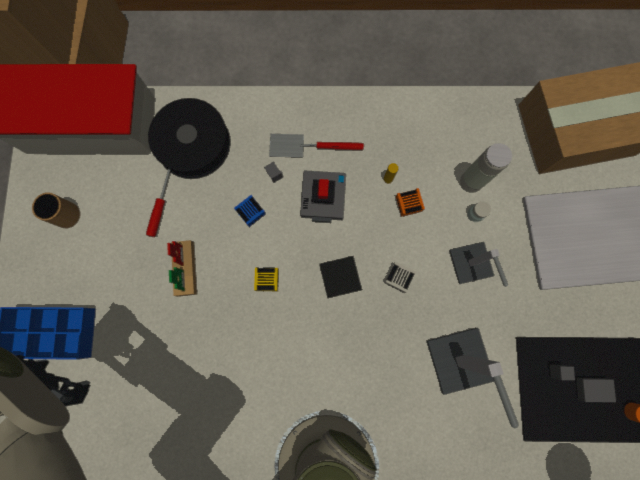

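View pics/scene0.png

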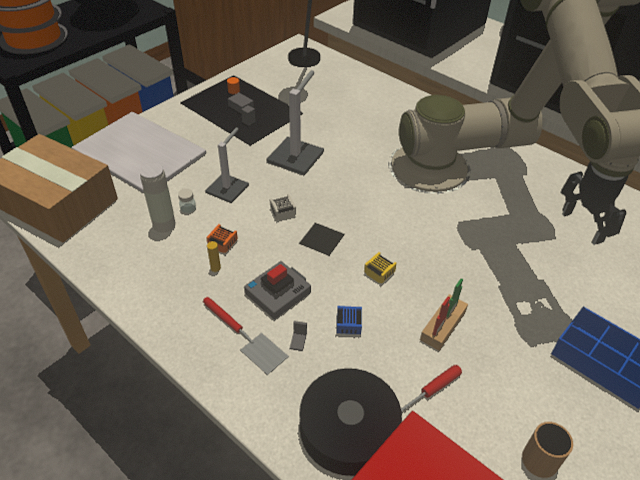

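Top view: cassettes at orange (410,202), blue (250,210), yellow (266,279) and white (399,277); all four are present. The lid with its red grip is on the dock at (323,195), the mat is at (341,277), and the rack is at (181,268) with green nearer (176,278) and red farther (176,252).

Look-alikes:
- Stands at (473,262), with a base of about 38 px (the same as the 90 mm mat), and (460,360), with a base of about 60 px. The smaller one fits the description.
- The black filament spool at (189,137), the red box, and the blue tray at (45,333) are not parts of the job.

```bash
cat > h.py <<'E'
from rig import readout, eyes, env
import cv2,numpy as np
def snap(n,f=None):
    m=eyes.camera_model(n); im=eyes.get_image(n)
    if f: cv2.imwrite(f"pics/{f}.png",im[:,:,::-1])
    return im,m
def cast(m,uv,z):
    """pixel(s) -> world points on plane height z"""
    uv=np.atleast_2d(np.float64(uv)); K=m["mtx"]; V=m["view"]
    d=np.c_[(uv[:,0]-K[0,2])/K[0,0],-(uv[:,1]-K[1,2])/K[1,1],-np.ones(len(uv))]@V[:3,:3]
    c=-V[:3,:3].T@V[:3,3]; return c+d*((z-c[2])/d[:,2])[:,None]
def proj(m,p):
    p=np.atleast_2d(p); q=p@m["view"][:3,:3].T+m["view"][:3,3]
    return np.c_[m["mtx"][0,2]-m["mtx"][0,0]*q[:,0]/q[:,2], m["mtx"][1,2]+m["mtx"][1,1]*q[:,1]/q[:,2]]
def go(p,yaw=None):
    """tool-frame shift (mm) and z turn (deg) to TCP p, tool down, tool y axis along world yaw(deg, mod 180)"""
    s=readout.observe(); R=s["tool_rot"]; d=R.T@(np.float64(p)-s["position"])*1000
    cur=np.degrees(np.arctan2(R[1,1],R[0,1])); t=0 if yaw is None else -((yaw-cur+90)%180-90)
    tilt=np.degrees(np.cross(R[:,2],[0,0,-1]))@R
    print("t%.1f"%s["time_s"],"d",np.round(d,1),"rz %.1f"%t,"yaw %.1f"%cur,"tilt",np.round(tilt,2),"w %.4f"%s["grip_width"],"pos",np.round(s["position"],4))
def blob(im,m,lo,hi,z,near=None,mina=40):
    """hsv mask blobs -> list of (area, px, world xy, minrect yaw, size) """
    h=cv2.cvtColor(im,cv2.COLOR_RGB2HSV); k=cv2.inRange(h,np.array(lo),np.array(hi))
    k=cv2.morphologyEx(k,cv2.MORPH_CLOSE,np.ones((5,5)))
    o=[]
    for c in cv2.findContours(k,0,2)[0]:
        a=cv2.contourArea(c)
        if a<mina: continue
        w=cast(m,c[:,0,:].astype(float),z)[:,:2]; r=cv2.minAreaRect((w*1000).astype(np.float32))
        o.append((a,c[:,0].mean(0).round(),np.round(r[0],1),np.round(r[1],1),round(r[2],1)))
    return sorted(o,key=lambda x:-x[0])
E
python3 - <<'E'
from h import *
im=cv2.imread("pics/top0.png")[:,:,::-1].copy(); m=eyes.camera_model("top")
for n,lo,hi,z in [("orange",(6,150,90),(16,255,255),.036),("blue",(105,150,60),(125,255,255),.036),("yellow",(22,150,80),(32,255,255),.036),("green",(60,100,40),(85,255,255),.1),("red",(0,180,60),(5,255,255),.083)]:
    print(n); [print("  ",*b) for b in blob(im,m,lo,hi,z)[:6]]
P=[("white",(399,277),.036),("mat",(341,277),0),("dock",(323,195),.03),("stand_base",(471,263),.01),("peg?",(495,256),.15),("bigbase",(459,360),.01),("rack",(185,268),.032)]
for n,p,z in P: print(n,cast(m,p,z).round(3)[0,:2])
cv2.imwrite("pics/a.png",cv2.resize(im[150:300,440:520,::-1],None,fx=4,fy=4,interpolation=2)[:600]);
c=np.hstack([cv2.resize(im[225:305,140:220,::-1],(390,390),interpolation=2),cv2.resize(im[230:310,440:520,::-1],(390,390),interpolation=2)]);cv2.imwrite("pics/a.png",c)
E
```

```text
orange
   292.5 [410. 200.] [ 631.5 -208.4] [57.4 56.8] 15.5
blue
   3392.0 [ 34. 333.] [300.1 694.3] [120.7 206.4] 0.5
   323.5 [250. 212.] [606.5 196.4] [60.5 50.6] 39.0
yellow
   312.0 [265. 280.] [433.  150.5] [54.  56.5] 0.5
   70.5 [392. 169.] [ 718.6 -166.9] [26.1 25.6] 51.4
green
   179.0 [177. 278.] [424.9 351.2] [51.9 30. ] 9.9
red
   9137.5 [117. 100.] [887.  673.8] [191.1 355.9] 0.1
   282.0 [155. 217.] [576.1 415.7] [22.  92.1] 78.3
   218.0 [347. 146.] [758.6 -28.6] [ 15.7 111.2] 0.1
   161.0 [175. 253.] [487.8 362.6] [55.1 31.8] 7.0
   159.0 [322. 187.] [650.5  11.6] [45.5 24.3] 0.2
white [ 0.44  -0.175]
mat [ 0.443 -0.035]
dock [0.649 0.011]
stand_base [ 0.48 -0.36]
peg? [ 0.476 -0.366]
bigbase [ 0.244 -0.318]
rack [0.459 0.352]
```

View pics/a.png

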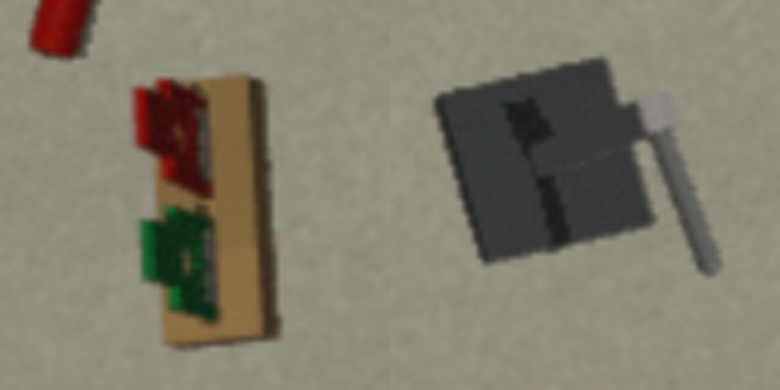

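Left crop: the green tag is the nearer one and red is the farther one. Right crop: the smaller stand, with a post near (495,256) and its peg pointing to (506,285), towards the robot. I chose this stand. The next move is to go above the lid.

```bash
python3 - <<'E'
from h import *
go([.65,.011,.26],90)
m=eyes.camera_model("wrist"); V=m["view"]; s=readout.observe(); c=-V[:3,:3].T@V[:3,3]
print((s["tool_rot"].T@(c-s["position"])).round(4), (s["tool_rot"].T@V[:3,:3].T).round(3), m["mtx"])
E
```

```text
t0.1 d [-589.1 -274.8  -38.8] rz -24.1 yaw 65.9 tilt [-0.08 -0.02  0.  ] w 0.0854 pos [0.224 0.502 0.221]
[ 0.0826 -0.0003 -0.152 ] [[ 0.001  0.948  0.32 ]
 [ 1.    -0.001  0.   ]
 [ 0.     0.32  -0.948]] [[407.13223551   0.         319.55767687]
 [  0.         407.13223551 238.77204681]
 [  0.           0.           1.        ]]
```

Request:
arm_command(rows="0 -36.8 -17.2 -2.4 0 0 0;0 -36.8 -17.2 -2.4 0 0 0;0 -36.8 -17.2 -2.4 0 0 0;0 -36.8 -17.2 -2.4 0 0 0;0 -36.8 -17.2 -2.4 0 0 0")

```text
time_s: 0.52
position: [0.3578, 0.3471, 0.2334]
tool_rot: [[-0.913, 0.407, -0.0], [0.407, 0.913, -0.0], [0.0, -0.0, -1.0]]
ft_force: [0.7, -0.4, 0.2]
grip_width: 0.0858
```

Request:
arm_command(rows="0 -36.8 -17.2 -2.4 0 0 0;0 -36.8 -17.2 -2.4 0 0 0;0 -36.8 -17.2 -2.4 0 0 0;0 -36.8 -17.2 -2.4 0 0 0;0 -36.8 -17.2 -2.4 0 0 0")

```text
time_s: 0.93
position: [0.4909, 0.1933, 0.2455]
tool_rot: [[-0.913, 0.408, -0.001], [0.408, 0.913, -0.0], [0.0, -0.0, -1.0]]
ft_force: [0.5, 0.7, 0.1]
grip_width: 0.0852
```

Request:
arm_command(rows="0 -36.8 -17.2 -2.4 0 0 0;0 -36.8 -17.2 -2.4 0 0 0;0 -36.8 -17.2 -2.4 0 0 0;0 -36.8 -17.2 -2.4 0 0 0;0 -36.8 -17.2 -2.4 0 0 0")

```text
time_s: 1.35
position: [0.6239, 0.0398, 0.2573]
tool_rot: [[-0.913, 0.408, -0.001], [0.408, 0.913, 0.0], [0.001, -0.0, -1.0]]
ft_force: [-0.5, 0.1, -0.0]
grip_width: 0.0853
```

Request:
arm_command(rows="0 -36.8 -17.2 -2.4 0 0 0;0 0 0 0 0 0 -6;0 0 0 0 0 0 -6;0 0 0 0 0 0 -6;0 0 0 0 0 0 -6")

```text
time_s: 1.77
position: [0.6497, 0.0106, 0.2592]
tool_rot: [[-1.0, -0.004, -0.001], [-0.004, 1.0, 0.0], [0.001, 0.0, -1.0]]
ft_force: [-0.9, 1.0, -0.2]
grip_width: 0.0855
```

```bash
python3 - <<'E'
from h import *
go([.65,.011,.26],90)
im,m=snap("wrist","lid1")
for n,lo,hi,z in [("red",(0,150,60),(8,255,255),.083)]:
    print(n); [print("  ",*b) for b in blob(im,m,lo,hi,z)[:6]]
E
```

```text
t1.8 d [-0.3  0.4 -0.8] rz 0.2 yaw 90.2 tilt [ 0.02 -0.07  0.  ] w 0.0855 pos [0.6497 0.0106 0.2592]
red
   1629.5 [271. 312.] [748.7 -25.3] [101.   16.7] 88.2
   1403.0 [320. 205.] [649.3  11.2] [23.3 45.7] 86.3
```

View pics/lid1.png

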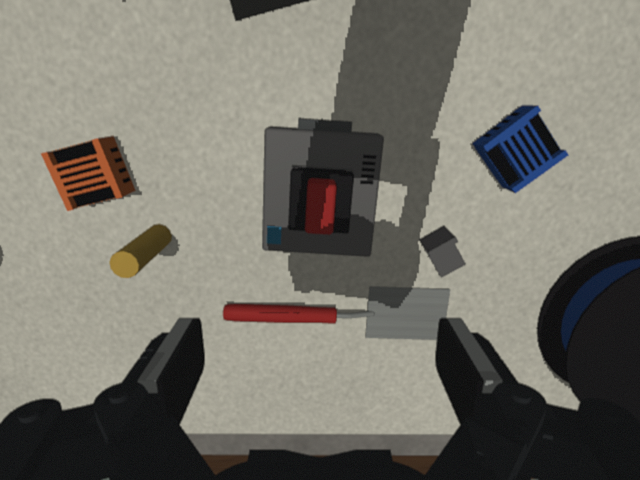

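The wrist view shows the dock at (322,190) with the lid's red grip at (320,205), long axis about 4° off world x. Orange (90,172) and blue (520,148) are also in view. Grasping the lid now.

Request:
arm_command(rows="0 0.4 0.6 0 0 0 3.9;0 0 0 40 0 0 0;0 0 0 40 0 0 0;0 0 0 40 0 0 0;0 0 0 40 0 0 0", squeeze=50)

```text
time_s: 2.23
position: [0.6488, 0.0117, 0.0981]
tool_rot: [[-0.997, 0.071, -0.0], [0.071, 0.997, -0.0], [0.0, -0.0, -1.0]]
ft_force: [0.6, -1.1, 0.3]
grip_width: 0.0856
```

Request:
arm_command(rows="0 0 0 23 0 0 0;0 0 0 0 0 0 0;1 0 0 0 0 0 0;1 0 0 0 0 0 0;1 0 0 0 0 0 0")

```text
time_s: 2.65
position: [0.6504, 0.0114, 0.0794]
tool_rot: [[-0.998, 0.069, 0.004], [0.069, 0.998, -0.001], [-0.004, -0.0, -1.0]]
ft_force: [0.3, 0.2, 0.1]
grip_width: 0.0517
```

Request:
arm_command(rows="1 0 0 0 0 0 0;1 0 0 0 0 0 0;1 0 0 0 0 0 0;1 0 0 0 0 0 0;1 0 0 0 0 0 0")

```text
time_s: 3.07
position: [0.6493, 0.0115, 0.0771]
tool_rot: [[-0.998, 0.069, 0.0], [0.069, 0.998, -0.0], [-0.0, -0.0, -1.0]]
ft_force: [0.6, -0.1, 1.1]
grip_width: 0.0001
```

Request:
arm_command(rows="1 0 0 -10 0 0 0;1 0 0 -20 0 0 0;1 0 0 -35 0 0 0;1 0 0 -35 0 0 0;1 0 0 0 0 0 0")

```text
time_s: 3.48
position: [0.6518, 0.0113, 0.1854]
tool_rot: [[-0.998, 0.069, 0.013], [0.069, 0.998, -0.002], [-0.013, -0.001, -1.0]]
ft_force: [0.7, 0.7, 0.9]
grip_width: -0.0001
```

```bash
python3 - <<'E'
from h import *
go([.443,-.035,.06],90)
im,m=snap("wrist","dock1")
im2,m2=snap("top")
h=cv2.cvtColor(im2,cv2.COLOR_RGB2HSV)
k=cv2.inRange(h[:,:,2],0,50); x=k[250:305,310:370]; c=max(cv2.findContours(x,0,2)[0],key=cv2.contourArea)[:,0]+[310,250]
r=cv2.minAreaRect((cast(m2,c.astype(float),0)[:,:2]*1000).astype(np.float32)); print("mat",r)
E
```

```text
t3.5 d [206.7 -60.3 122.7] rz -3.9 yaw 86.1 tilt [-0.07  0.75  0.  ] w -0.0001 pos [0.6518 0.0113 0.1854]
mat ((443.8377685546875, -32.13433074951172), (86.8686752319336, 87.4686279296875), 14.545587539672852)
```

View pics/dock1.png

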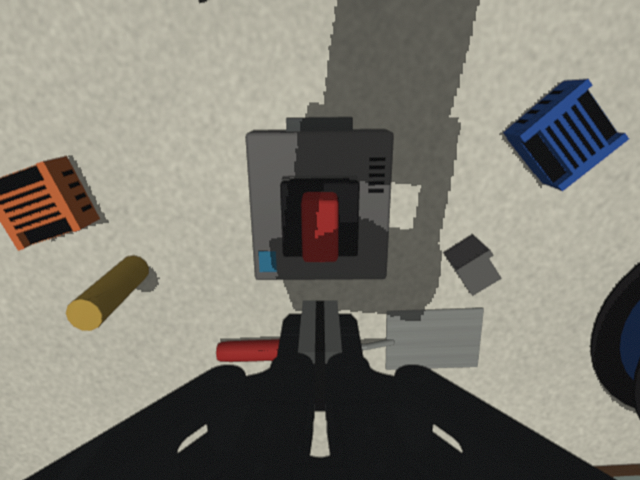

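The grip closed on nothing and the lid is still at (320,227), so my position estimate was wrong. I'll cross-check across the views.

```bash
python3 - <<'E'
from h import *
p=[.6493,.0112,.083]
for n in("wrist","top","scene"):
    im,m=snap(n); print(n,proj(m,p).round(1), "tcp",proj(m,readout.observe()["position"]).round(1))
    for b in blob(im,m,(0,150,50),(8,255,255),.083,mina=100): print("  ",*b)
s=readout.observe();print(s["position"],s["q"])
E
```

```text
wrist [[319.4 236.4]] tcp [[320.1 306.6]]
   2465.5 [320. 230.] [648.4  11.3] [23.7 47.2] 86.1
   1002.5 [246. 361.] [737.6 -47.5] [45.1 17.6] 86.1
top [[323.1 188.4]] tcp [[323.2 175.9]]
   9242.5 [ 87. 110.] [886.7 673.4] [195.8 356.7] 0.1
   303.0 [155. 218.] [576.4 415.8] [23.3 92.5] 79.3
   188.5 [177. 253.] [488.9 362.7] [57.8 32.1] 7.0
scene [[277.  269.6]] tcp [[275.9 241.9]]
   5156.5 [431. 445.] [768.  506.4] [130.7 265.8] 42.5
   405.5 [441. 381.] [632.  457.8] [22.3 98.4] 78.5
   285.5 [223. 314.] [820.4  13. ] [119.2  16.8] 87.7
[0.64867956 0.01160882 0.17570491] [-9.40901619e+00  3.37544736e+01  6.13250902e+01 -9.52260370e-05
  8.50661379e+01 -9.54521832e+01]
```

The position holds up in all views. But the pictures put the open fingertips about 21 mm behind the reported TCP, and about 10 mm behind when shut, instead of ahead of it. So the fingers closed above the grip. I'll go lower, watching the force.

```bash
python3 - <<'E'
from h import *
go([.6488,.0114,.052],86.1)
E
```

```text
t3.7 d [ -0.4  -0.2 123.7] rz -0.1 yaw 86.0 tilt [ 0.01 -0.15 -0.  ] w -0.0001 pos [0.6487 0.0116 0.1757]
```

Request:
arm_command(rows="0 0 0 0 0 0 0;0 0 0 0 0 0 0;0 0 0 0 0 0 0;0 0 0 0 0 0 0;0 0 0 0 0 0 0")

```text
time_s: 4.15
position: [0.6492, 0.0116, 0.1767]
tool_rot: [[-0.998, 0.069, -0.0], [0.069, 0.998, 0.0], [0.0, 0.0, -1.0]]
ft_force: [-0.2, -0.0, -0.4]
grip_width: 0.0604
```

Request:
arm_command(rows="0 0 0 35 0 0 0;0 0 0 35 0 0 0;0 0 0 20 0 0 0;0 0 0 10 0 0 0;0 0 0 0 0 0 0")

```text
time_s: 4.57
position: [0.6484, 0.0117, 0.0748]
tool_rot: [[-0.998, 0.069, -0.004], [0.069, 0.998, 0.001], [0.004, 0.0, -1.0]]
ft_force: [0.1, -0.5, 0.2]
grip_width: 0.0855
```

Request:
arm_command(rows="0 0 0 10 0 0 0;0 0 0 7 0 0 0;0 0 0 7 0 0 0;0 0 0 0 0 0 0;1 0 0 0 0 0 0")

```text
time_s: 4.98
position: [0.6493, 0.0115, 0.053]
tool_rot: [[-0.998, 0.069, 0.0], [0.069, 0.998, -0.0], [-0.0, 0.0, -1.0]]
ft_force: [0.5, 0.6, 1.1]
grip_width: 0.0755
```

Request:
arm_command(rows="1 0 0 0 0 0 0;1 0 0 0 0 0 0;1 0 0 0 0 0 0;1 0 0 0 0 0 0;1 0 0 0 0 0 0")

```text
time_s: 5.4
position: [0.6495, 0.0115, 0.0534]
tool_rot: [[-0.998, 0.069, 0.001], [0.069, 0.998, -0.0], [-0.001, -0.0, -1.0]]
ft_force: [0.4, -0.1, -0.9]
grip_width: 0.0227
```

Request:
arm_command(rows="1 0 0 0 0 0 0;1 0 0 0 0 0 0;1 0 0 0 0 0 0")

```text
time_s: 5.65
position: [0.6495, 0.0115, 0.0534]
tool_rot: [[-0.998, 0.069, 0.001], [0.069, 0.998, -0.0], [-0.001, -0.0, -1.0]]
ft_force: [0.0, -0.1, 5.5]
grip_width: 0.0231
```

Gripped at 23 mm. Lifting the lid and moving it over the mat.

Request:
arm_command(rows="1 0 0 -10 0 0 0;1 0 0 -20 0 0 0;1 0 0 -20 0 0 0;1 38 -11 -10 0 0 0;1 38 -11 0 0 0 0")

```text
time_s: 6.07
position: [0.5727, -0.0054, 0.115]
tool_rot: [[-0.998, 0.068, 0.005], [0.068, 0.998, -0.001], [-0.005, -0.001, -1.0]]
ft_force: [-0.7, 0.3, -0.6]
grip_width: 0.0228
```

Request:
arm_command(rows="1 38 -11 0 0 0 0;1 38 -11 0 0 0 0;1 38 -11 0 0 0 0;1 12 -3 0 0 0 0;1 0 0 0 0 0 0")

```text
time_s: 6.48
position: [0.4409, -0.0324, 0.1134]
tool_rot: [[-0.998, 0.07, -0.002], [0.07, 0.998, 0.0], [0.002, 0.0, -1.0]]
ft_force: [0.5, -0.1, -1.1]
grip_width: 0.0232
```

Request:
arm_command(rows="1 0 0 30 0 0 0;1 0 0 30 0 0 0;1 0 0 20 0 0 0;1 0 0 10 0 0 0;1 0 0 0 0 0 0")

```text
time_s: 6.9
position: [0.4438, -0.0321, 0.0212]
tool_rot: [[-0.998, 0.069, -0.003], [0.069, 0.998, 0.001], [0.003, 0.001, -1.0]]
ft_force: [-0.3, -0.7, -1.1]
grip_width: 0.0229
```

Request:
arm_command(rows="1 0 0 5 0 0 0;1 0 0 2 0 0 0;1 0 0 1 0 0 0;0.3 0 0 0 0 0 0;0 0 0 0 0 0 0")

```text
time_s: 7.32
position: [0.4441, -0.0325, 0.0154]
tool_rot: [[-0.998, 0.069, 0.001], [0.069, 0.998, -0.0], [-0.001, -0.0, -1.0]]
ft_force: [0.8, -0.2, 0.1]
grip_width: 0.0464
```

Request:
arm_command(rows="0 0 0 0 0 0 0;0 0 0 0 0 0 0;0 0 0 -20 0 0 0;0 0 0 -35 0 0 0;0 0 0 -35 0 0 0")

```text
time_s: 7.73
position: [0.4431, -0.0322, 0.1058]
tool_rot: [[-0.998, 0.069, -0.002], [0.069, 0.998, 0.001], [0.002, 0.001, -1.0]]
ft_force: [0.7, -0.7, -0.2]
grip_width: 0.0854
```

Request:
arm_command(rows="0 0 0 -35 0 0 0;0 -38 0 -10 0 0 0;0 -38 0 0 0 0 0;0 -38 0 0 0 0 0;0 0 0 0 0 0 0")

```text
time_s: 8.15
position: [0.5625, -0.0411, 0.1498]
tool_rot: [[-0.998, 0.069, 0.004], [0.069, 0.998, -0.001], [-0.004, -0.001, -1.0]]
ft_force: [-1.5, -0.0, -0.9]
grip_width: 0.0857
```

```bash
python3 - <<'E'
from h import *
go([.6488,.0114,.15],86.1)
im,m=snap("wrist","dock2")
im2,m2=snap("top","top2")
for n,lo,hi,z in [("orange",(6,150,90),(16,255,255),.036),("blue",(105,150,60),(125,255,255),.036),("yellow",(22,150,80),(32,255,255),.036),("red",(0,180,60),(5,255,255),.045)]:
    print(n); [print("  ",*b) for b in blob(im2,m2,lo,hi,z)[:6]]; [print("  W ",*b) for b in blob(im,m,lo,hi,z)[:6]]
E
```

```text
t8.2 d [-82.5  58.3   0.1] rz -0.1 yaw 86.0 tilt [-0.03  0.23  0.  ] w 0.0857 pos [ 0.5625 -0.0411  0.1498]
orange
   310.0 [410. 202.] [ 630.9 -208.5] [59.4 57.4] 14.6
  W  4572.0 [103. 323.] [ 626.2 -203. ] [62.5 69.9] 14.4
blue
   4512.5 [ 54. 332.] [300.2 681.7] [120.7 231.5] 0.5
   328.0 [250. 212.] [606.5 196.4] [60.5 50.6] 39.0
  W  2279.0 [617. 260.] [605.7 161.8] [78.1 38.4] 10.3
yellow
   304.5 [264. 279.] [433.  150.8] [54.  56.8] 0.5
  W  2169.0 [595.  25.] [448.6 131.1] [48.3 27.3] 89.9
red
   9136.5 [118.  98.] [907.4 698. ] [369.3 198. ] 90.0
   281.0 [155. 218.] [585.4 430.4] [22.8 95.5] 78.3
   166.5 [175. 253.] [493.5 376. ] [58.6 31.4] 9.6
   127.5 [347. 146.] [774.6 -50.7] [16.3 74.2] 0.1
  W  966.5 [349. 451.] [751.  -31.6] [107.5  19.8] 86.1
  W  454.0 [323.  50.] [448.1 -32.9] [23.3 42. ] 86.5
```

View pics/dock2.png

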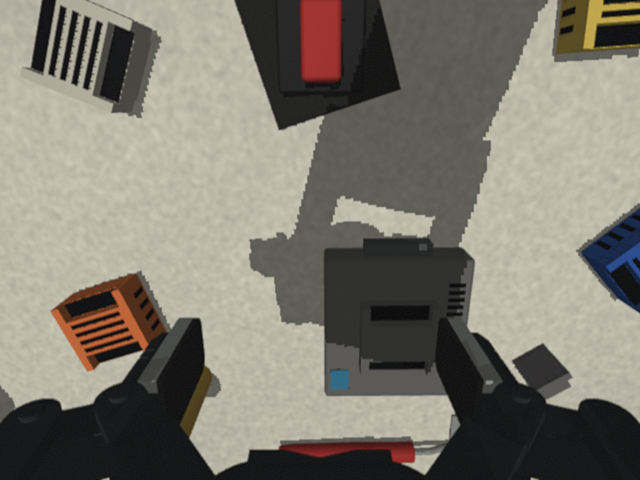

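The lid is parked on the mat at (320,40) and the dock is free, with notches at (399,313) and (397,366). Next is orange: a close look first.

Request:
arm_command(rows="0 -16 -32.5 0 0 0 0;0 -16 -32.5 0 0 0 0;0 -16 -32.5 0 0 0 0;0 -16 -32.5 0 0 0 0;0 -16 -32.5 0 0 0 0")

```text
time_s: 8.67
position: [0.6253, -0.2091, 0.1503]
tool_rot: [[-0.998, 0.069, -0.001], [0.069, 0.998, 0.0], [0.001, 0.0, -1.0]]
ft_force: [-0.1, 0.6, 0.6]
grip_width: 0.0855
```

Request:
arm_command(rows="0 0 0 0 0 0 -6.2;0 0 0 0 0 0 -6.2;0 0 0 0 0 0 -6.2;0 0 0 0 0 0 0")

```text
time_s: 9.0
position: [0.625, -0.2077, 0.15]
tool_rot: [[-0.967, -0.256, -0.001], [-0.256, 0.967, 0.0], [0.001, 0.001, -1.0]]
ft_force: [0.4, 0.1, -0.4]
grip_width: 0.0855
```

```bash
cat >> h.py <<'E'
C={"orange":((6,150,60),(16,255,255)),"blue":((105,150,50),(125,255,255)),"yellow":((22,150,60),(32,255,255)),"white":((10,0,150),(40,60,255)),"red":((0,150,60),(5,255,255)),"green":((60,100,40),(85,255,255))}
def look(col,z,f=None,mina=300):
    im,m=snap("wrist",f)
    for b in blob(im,m,*C[col],z,mina=mina)[:3]: print(col,*b)
    return im,m
E
python3 - <<'E'
from h import *
im,m=look("orange",.036,"or1")
go([.631,-.2085,-.006],104.5)
d=cv2.imread("pics/dock2.png"); 
E
```

```text
orange 5536.5 [311. 218.] [ 628.8 -210.6] [60.5 55.1] 14.9
t9.1 d [ -5.5  -2.4 156.1] rz 0.0 yaw 104.5 tilt [ 0.03 -0.03 -0.  ] w 0.0854 pos [ 0.6252 -0.2076  0.1501]
```

View pics/or1.png

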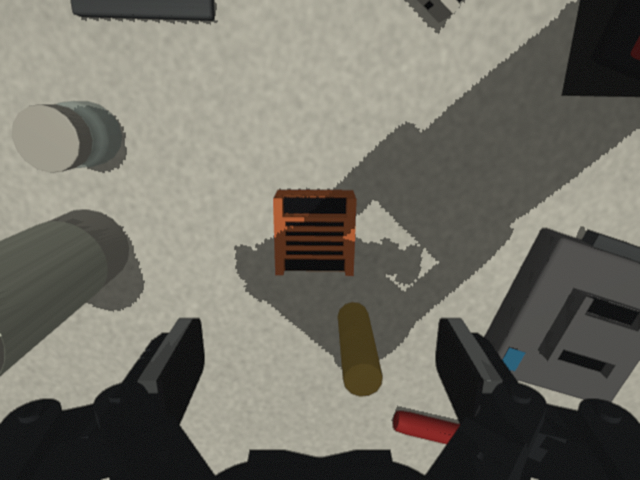

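Orange is square to the jaws, with its top face spanning rows 197–275 and its centre near (315,236). Descending to grasp it.

Request:
arm_command(rows="0 -5 -3.8 35 0 0 0;0 0 0 35 0 0 0;0 0 0 35 0 0 0;0 0 0 25 0 0 0;0 0 0 10 0 0 0")

```text
time_s: 9.47
position: [0.6297, -0.2091, 0.0062]
tool_rot: [[-0.968, -0.25, -0.006], [-0.25, 0.968, 0.003], [0.005, 0.004, -1.0]]
ft_force: [0.7, 0.4, -0.1]
grip_width: 0.0853
```

Request:
arm_command(rows="0 0 0 6 0 0 0;0 0 0 6 0 0 0;0 0 0 4 0 0 0;0 0 0 0 0 0 0;0.3 0 0 0 0 0 0")

```text
time_s: 9.88
position: [0.6323, -0.2105, -0.005]
tool_rot: [[-0.968, -0.253, 0.001], [-0.253, 0.968, -0.001], [-0.001, -0.001, -1.0]]
ft_force: [0.6, 0.9, -0.5]
grip_width: 0.0754
```

Request:
arm_command(rows="1 0 0 0 0 0 0;1 0 0 0 0 0 0;1 0 0 0 0 0 0;1 0 0 0 0 0 0;1 0 0 0 0 0 0")

```text
time_s: 10.3
position: [0.6324, -0.2105, -0.0049]
tool_rot: [[-0.968, -0.253, 0.002], [-0.253, 0.968, -0.001], [-0.001, -0.001, -1.0]]
ft_force: [-1.3, 0.3, 5.7]
grip_width: 0.0551
```

Request:
arm_command(rows="1 0 0 -10 0 0 0;1 0 0 -20 0 0 0;1 0 0 -35 0 0 0;1 0 0 -35 0 0 0;1 0 0 0 0 0 0")

```text
time_s: 10.72
position: [0.6346, -0.2116, 0.1019]
tool_rot: [[-0.967, -0.253, 0.011], [-0.253, 0.967, -0.006], [-0.009, -0.008, -1.0]]
ft_force: [1.0, -1.4, 0.4]
grip_width: 0.0554
```

```bash
python3 - <<'E'
from h import *
go([.6493,.0114,.12],86.1)
im,m=look("orange",readout.observe()["position"][2]+.042,"or2")
E
```

```text
t10.7 d [-70.8 211.8 -19.2] rz 18.6 yaw 104.7 tilt [-0.48  0.52 -0.  ] w 0.0554 pos [ 0.6346 -0.2116  0.1019]
orange 27159.5 [320. 334.] [ 627.3 -213.1] [67.2 55.2] 14.7
```

View pics/or2.png

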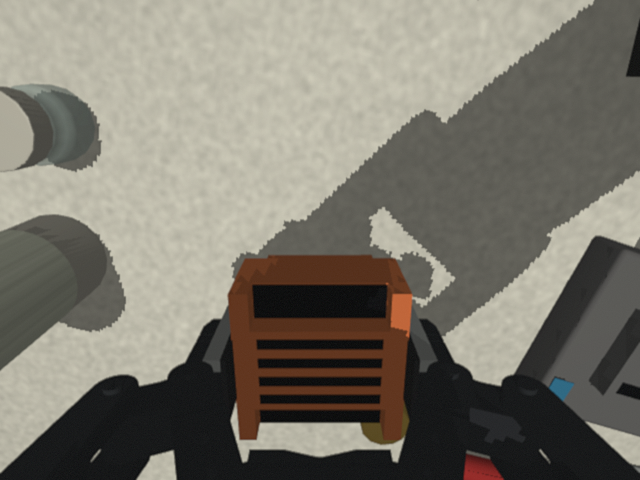

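Orange is held, opening 55 mm, top face rows 257–440. Checking the seat position from the dock picture before placing.

```bash
python3 - <<'E'
from h import *
m=eyes.camera_model("wrist"); s=readout.observe(); V=m["view"]
Tw=np.eye(4);Tw[:3,:3]=s["tool_rot"];Tw[:3,3]=s["position"]
M=V@Tw  # tool->cam
a=np.radians(86.0); R=np.array([[-np.sin(a),np.cos(a),0],[np.cos(a),np.sin(a),0],[0,0,-1.]]); T=np.eye(4);T[:3,:3]=R;T[:3,3]=[.5625,-.0411,.1498]
m2={"mtx":m["mtx"],"view":M@np.linalg.inv(T)}
im=cv2.imread("pics/dock2.png"); g=cv2.cvtColor(im,cv2.COLOR_BGR2GRAY)
print("col400",list(zip(range(296,378),g[296:378,400])))
print("row340 u",g[340,352:372], g[313,364:376],g[313,424:436])
for p,z in [((400,306),.037),((400,320),.037),((371,313),.037),((429,313),.037),((400,362),.045),((362,340),.045)]: 
    w=cast(m2,p,z)[0]*1000; print(p,z,w.round(1))
E
```

```text
col400 [(296, np.uint8(50)), (297, np.uint8(48)), (298, np.uint8(49)), (299, np.uint8(48)), (300, np.uint8(47)), (301, np.uint8(45)), (302, np.uint8(42)), (303, np.uint8(44)), (304, np.uint8(45)), (305, np.uint8(34)), (306, np.uint8(16)), (307, np.uint8(14)), (308, np.uint8(17)), (309, np.uint8(13)), (310, np.uint8(16)), (311, np.uint8(13)), (312, np.uint8(18)), (313, np.uint8(15)), (314, np.uint8(15)), (315, np.uint8(12)), (316, np.uint8(10)), (317, np.uint8(17)), (318, np.uint8(13)), (319, np.uint8(15)), (320, np.uint8(34)), (321, np.uint8(43)), (322, np.uint8(45)), (323, np.uint8(44)), (324, np.uint8(44)), (325, np.uint8(43)), (326, np.uint8(48)), (327, np.uint8(49)), (328, np.uint8(47)), (329, np.uint8(49)), (330, np.uint8(48)), (331, np.uint8(47)), (332, np.uint8(48)), (333, np.uint8(49)), (334, np.uint8(48)), (335, np.uint8(48)), (336, np.uint8(49)), (337, np.uint8(48)), (338, np.uint8(49)), (339, np.uint8(50)), (340, np.uint8(49)), (341, np.uint8(47)), (342, np.uint8(48)), (343, np.uint8(48)), (344, np.uint8(48)), (345, np.uint8(49)), (346, np.uint8(49)), (347, np.uint8(50)), 
[... 298 characters left out ...]
, np.uint8(26)), (363, np.uint8(19)), (364, np.uint8(18)), (365, np.uint8(19)), (366, np.uint8(21)), (367, np.uint8(18)), (368, np.uint8(27)), (369, np.uint8(55)), (370, np.uint8(82)), (371, np.uint8(91)), (372, np.uint8(90)), (373, np.uint8(91)), (374, np.uint8(89)), (375, np.uint8(90)), (376, np.uint8(90)), (377, np.uint8(90))]
row340 u [49 48 49 50 48 49 47 43 42 45 48 48 47 48 49 49 48 48 47 49] [50 49 49 48 49 48 39 22 12 13 12 13] [15 13 17 13 19 35 38 41 43 48 50 48]
(400, 306) 0.037 [624.4  13.2  37. ]
(400, 320) 0.037 [636.   13.1  37. ]
(371, 313) 0.037 [628.7  -8.   37. ]
(429, 313) 0.037 [631.6  34.3  37. ]
(400, 362) 0.045 [666.5  11.4  45. ]
(362, 340) 0.045 [645.8 -16.   45. ]
```

Request:
arm_command(rows="1 0 0 0 0 0 6.2;1 0 0 0 0 0 6.2;1 0 0 0 0 0 6.2;1 0 37 0 0 0 0;1 0 37 0 0 0 0")

```text
time_s: 11.18
position: [0.6362, -0.137, 0.0926]
tool_rot: [[-0.997, 0.073, -0.002], [0.073, 0.997, 0.001], [0.002, 0.001, -1.0]]
ft_force: [0.8, 0.9, -1.9]
grip_width: 0.0551
```

Request:
arm_command(rows="1 0 37 0 0 0 0;1 0 37 0 0 0 0;1 0 37 0 0 0 0;1 0 37 0 0 0 0;1 0 0 0 0 0 0")

```text
time_s: 11.6
position: [0.6463, 0.0178, 0.093]
tool_rot: [[-0.998, 0.063, -0.002], [0.063, 0.998, 0.002], [0.002, 0.002, -1.0]]
ft_force: [-0.8, 0.3, -1.7]
grip_width: 0.0552
```

Request:
arm_command(rows="1 0 0 0 0 0 0;1 0 0 0 0 0 0")

```text
time_s: 11.77
position: [0.6468, 0.0109, 0.0932]
tool_rot: [[-0.998, 0.069, -0.001], [0.069, 0.998, -0.0], [0.001, -0.0, -1.0]]
ft_force: [-0.0, -0.1, -1.1]
grip_width: 0.0553
```

```bash
cat >> h.py <<'E'
def held(col,dz):
    """far-edge method: held cassette centre minus TCP, in tool axes (mm); top at TCP z+dz"""
    s=readout.observe(); R=s["tool_rot"]; im,m=snap("wrist"); z=s["position"][2]+dz
    h=cv2.cvtColor(im,cv2.COLOR_RGB2HSV); k=cv2.morphologyEx(cv2.inRange(h,np.array(C[col][0]),np.array(C[col][1])),cv2.MORPH_CLOSE,np.ones((5,5)))
    c=max(cv2.findContours(k,0,2)[0],key=cv2.contourArea)[:,0].astype(float)
    t=(cast(m,c,z)-s["position"])@R*1000
    print(col,"held: far x",t[:,0].min().round(1),"-> centre x",(t[:,0].min()+28).round(1),"y range",t[:,1].min().round(1),t[:,1].max().round(1))
E
python3 - <<'E'
from h import *
held("orange",.041)
go([.6525,.0116,.06],86.1)
E
```

```text
orange held: far x -27.5 -> centre x 0.5 y range -28.1 27.8
t11.8 d [-5.5  1.8 33.4] rz -0.1 yaw 86.0 tilt [-0.01 -0.06  0.  ] w 0.0554 pos [0.6469 0.0102 0.0934]
```

Request:
arm_command(rows="1 -5 1.3 10 0 0 0;1 0 0 15 0 0 0;1 0 0 15 0 0 0;1 0 0 6 0 0 0;1 0 0 0 0 0 0")

```text
time_s: 12.23
position: [0.6515, 0.0113, 0.0457]
tool_rot: [[-0.998, 0.07, -0.004], [0.07, 0.998, 0.001], [0.004, 0.0, -1.0]]
ft_force: [0.4, 0.3, -1.1]
grip_width: 0.0555
```

Request:
arm_command(rows="1 0 0 4 0 0 0;1 0 0 4 0 0 0;1 0 0 3 0 0 0;1 0 0 1.5 0 0 0;1 0 0 0 0 0 0")

```text
time_s: 12.65
position: [0.6522, 0.0121, 0.0353]
tool_rot: [[-0.998, 0.069, -0.0], [0.069, 0.998, 0.0], [0.0, 0.0, -1.0]]
ft_force: [-0.3, 0.6, -1.5]
grip_width: 0.0552
```

Request:
arm_command(rows="1 0 0 1.5 0 0 0;1 0 0 0 0 0 0;0.3 0 0 0 0 0 0;0 0 0 0 0 0 0;0 0 0 0 0 0 0")

```text
time_s: 13.07
position: [0.6524, 0.0121, 0.0342]
tool_rot: [[-0.998, 0.069, 0.001], [0.069, 0.998, -0.0], [-0.001, -0.0, -1.0]]
ft_force: [0.0, -0.0, 0.5]
grip_width: 0.0813
```

Request:
arm_command(rows="0 0 0 0 0 0 0;0 0 0 -20 0 0 0;0 0 0 -35 0 0 0;0 0 0 -35 0 0 0;0 0 0 -10 0 0 0")

```text
time_s: 13.48
position: [0.6542, 0.0119, 0.1398]
tool_rot: [[-0.998, 0.069, 0.009], [0.069, 0.998, -0.001], [-0.009, -0.001, -1.0]]
ft_force: [0.4, 0.1, 1.7]
grip_width: 0.0856
```

Request:
arm_command(rows="0 0 0 0 0 0 0;0 0 0 0 0 0 0")

```text
time_s: 13.65
position: [0.6521, 0.0122, 0.1337]
tool_rot: [[-0.998, 0.069, 0.0], [0.069, 0.998, -0.0], [-0.0, -0.0, -1.0]]
ft_force: [-0.5, -1.0, -0.4]
grip_width: 0.0856
```

```bash
cat >> h.py <<'E'
def face(col,z,near=None,f=None,w=56):
    """cassette on bench/column: top face centre from the far edge, oriented min-area rect, wrist view"""
    im,m=snap("wrist",f); s=readout.observe(); h=cv2.cvtColor(im,cv2.COLOR_RGB2HSV)
    k=cv2.morphologyEx(cv2.inRange(h,np.array(C[col][0]),np.array(C[col][1])),cv2.MORPH_CLOSE,np.ones((7,7)))
    k[:,:]=np.where(np.arange(480)[:,None]<460,k,0)
    c=max(cv2.findContours(k,0,2)[0],key=cv2.contourArea)[:,0].astype(float)
    t=cast(m,c,z)[:,:2]*1000; r=cv2.minAreaRect(t.astype(np.float32)); b=cv2.boxPoints(r)
    cam=(-m["view"][:3,:3].T@m["view"][:3,3])[:2]*1000
    ctr=np.array(r[0]); i=np.argmax(np.linalg.norm(b-cam,axis=1)); far=b[i]
    e1=b[(i+1)%4]-far; e2=b[i-1]-far   # inward edges from the far corner
    c2=far+e1/np.linalg.norm(e1)*w/2+e2/np.linalg.norm(e2)*w/2
    print(col,"rect",np.round(r[0],1),np.round(r[1],1),round(r[2],1),"far-corner centre",c2.round(1),"px",c.mean(0).round())
    return im,m
E
python3 - <<'E'
from h import *
face("orange",.075,f="st1")
go([.433,.1505,.15],90)
E
```

```text
orange rect [648.9  12.2] [55.6 62.5] 86.1 far-corner centre [652.2  12.2] px [314. 244.]
t13.7 d [227.7 122.9 -16.9] rz -4.0 yaw 86.0 tilt [ 0.01 -0.12  0.  ] w 0.0855 pos [0.6516 0.0122 0.1326]
```

Orange sits at (652.2, 12.2), yaw 86.1, at keyed height. Next is blue.

Request:
arm_command(rows="0 11.5 36.1 -3.5 0 0 0;0 11.5 36.1 -3.5 0 0 0;0 11.5 36.1 -3.5 0 0 0;0 11.5 36.1 -3.5 0 0 0;0 11.5 36.1 -3.5 0 0 0")

```text
time_s: 14.12
position: [0.606, 0.1976, 0.1495]
tool_rot: [[-0.998, 0.069, -0.004], [0.069, 0.998, -0.0], [0.004, -0.001, -1.0]]
ft_force: [1.8, -0.0, -0.7]
grip_width: 0.0854
```

Request:
arm_command(rows="0 0 0 0 0 0 6.7;0 0 0 0 0 0 6.7;0 0 0 0 0 0 6.7;0 0 0 0 0 0 6.7;0 0 0 0 0 0 6.7")

```text
time_s: 14.53
position: [0.6066, 0.1962, 0.1492]
tool_rot: [[-0.79, 0.613, -0.004], [0.613, 0.79, -0.0], [0.003, -0.003, -1.0]]
ft_force: [0.1, 0.1, 0.5]
grip_width: 0.0853
```

Request:
arm_command(rows="0 0 0 0 0 0 6.7;0 0 0 0 0 0 6.7;0 0 0 0 0 0 0;0 0 0 0 0 0 0")

```text
time_s: 14.87
position: [0.6069, 0.1961, 0.1499]
tool_rot: [[-0.634, 0.773, -0.003], [0.773, 0.634, -0.0], [0.001, -0.002, -1.0]]
ft_force: [0.1, 0.3, -0.4]
grip_width: 0.0855
```

```bash
python3 - <<'E'
from h import *
face("blue",.036,f="bl1")
go([.6065,.1964,-.005],39)
E
```

```text
blue rect [606.2 200.1] [54.7 58.8] 39.4 far-corner centre [606.6 198.6] px [324. 220.]
t14.9 d [4.000e-01 1.000e-01 1.552e+02] rz 0.4 yaw 39.4 tilt [-0.1  -0.06  0.  ] w 0.0850 pos [0.607  0.1961 0.1502]
```

View pics/bl1.png

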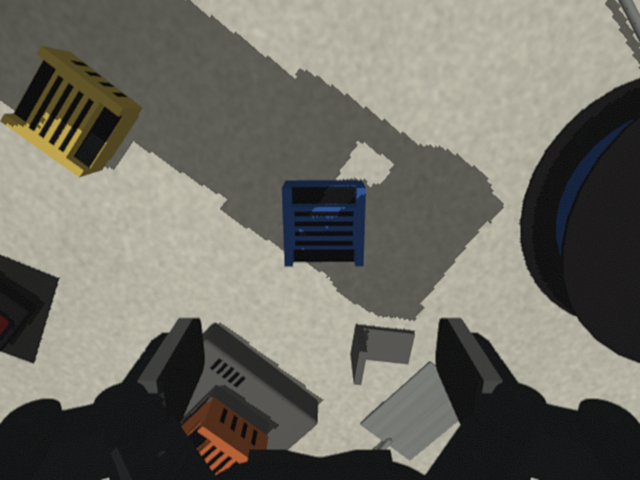

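Blue is square to the jaws, centre near (324,225), and nothing is close to the fingers. Grasping it.

Request:
arm_command(rows="0 2.3 1.4 35 0 0 0;0 0 0 35 0 0 0;0 0 0 35 0 0 0;0 0 0 25 0 0 0;0 0 0 10 0 0 0")

```text
time_s: 15.33
position: [0.6048, 0.1985, 0.0071]
tool_rot: [[-0.633, 0.774, -0.007], [0.774, 0.633, -0.001], [0.004, -0.006, -1.0]]
ft_force: [-1.1, -0.2, -0.5]
grip_width: 0.0856
```

Request:
arm_command(rows="0 0 0 6 0 0 0;0 0 0 6 0 0 0;0 0 0 3 0 0 0;0 0 0 0 0 0 0;0.3 0 0 0 0 0 0")

```text
time_s: 15.75
position: [0.6075, 0.1989, -0.0025]
tool_rot: [[-0.632, 0.775, 0.002], [0.775, 0.632, 0.0], [-0.001, 0.002, -1.0]]
ft_force: [0.1, 0.5, -0.5]
grip_width: 0.0754
```

Request:
arm_command(rows="1 0 0 0 0 0 0;1 0 0 0 0 0 0;1 0 0 0 0 0 0;1 0 0 0 0 0 0;1 0 0 0 0 0 0")

```text
time_s: 16.17
position: [0.6076, 0.1989, -0.0025]
tool_rot: [[-0.631, 0.775, 0.002], [0.775, 0.631, 0.0], [-0.001, 0.002, -1.0]]
ft_force: [-1.4, 0.1, 5.3]
grip_width: 0.0554
```

Request:
arm_command(rows="1 0 0 -10 0 0 0;1 0 0 -20 0 0 0;1 0 0 -35 0 0 0;1 0 0 -35 0 0 0;1 0 0 -25 0 0 0")

```text
time_s: 16.58
position: [0.6074, 0.1989, 0.1251]
tool_rot: [[-0.631, 0.775, 0.003], [0.775, 0.631, 0.0], [-0.002, 0.002, -1.0]]
ft_force: [0.5, 0.1, -0.6]
grip_width: 0.0553
```

Request:
arm_command(rows="1 0 0 0 0 0 -6.7;1 0 0 0 0 0 -6.7;1 0 0 0 0 0 -6.7;1 0 0 0 0 0 -6.7;1 0 0 0 0 0 -6.7")

```text
time_s: 17.0
position: [0.6067, 0.1988, 0.1219]
tool_rot: [[-0.956, 0.293, -0.0], [0.293, 0.956, -0.0], [0.0, -0.0, -1.0]]
ft_force: [1.0, 0.4, -0.7]
grip_width: 0.0546
```

Request:
arm_command(rows="1 0 0 0 0 0 -6.7;1 0 0 0 0 0 -6.5;1 0 0 0 0 0 0;1 0 0 0 0 0 0")

```text
time_s: 17.33
position: [0.6069, 0.1988, 0.1218]
tool_rot: [[-0.997, 0.076, -0.0], [0.076, 0.997, 0.0], [0.0, 0.0, -1.0]]
ft_force: [-0.7, 0.7, -0.3]
grip_width: 0.0555
```

```bash
python3 - <<'E'
from h import *
held("blue",.041)
go([.6520,.012,.066],86.1)
im,m=snap("top")
for n in ("orange","yellow"): print(n,*[b for b in blob(im,m,*C[n],.036)[:2]])
E
```

```text
blue held: far x -25.4 -> centre x 2.6 y range -27.6 27.0
t17.4 d [ -59.2 -182.9   55.7] rz -0.5 yaw 85.6 tilt [-0. -0.  0.] w 0.0549 pos [0.6069 0.1988 0.1217]
orange (468.5, array([322., 188.]), array([661.7,  13.3]), array([60.1, 66.2]), 84.9) (208.0, array([631., 412.]), array([ 134.4, -698.8]), array([31.5, 39.8]), 82.9)
yellow (305.5, array([265., 280.]), array([433. , 150.6]), array([54. , 56.4]), 0.5) (146.5, array([390., 173.]), array([ 707.2, -160.4]), array([23.9, 53.9]), 63.6)
```

Request:
arm_command(rows="1 -12 -36.6 0 0 0 -0.5;1 -12 -36.6 0 0 0 0;1 -12 -36.6 0 0 0 0;1 -12 -36.6 0 0 0 0;1 -12 -36.6 0 0 0 0")

```text
time_s: 17.85
position: [0.655, 0.0105, 0.1216]
tool_rot: [[-0.998, 0.066, 0.0], [0.066, 0.998, -0.0], [-0.0, -0.0, -1.0]]
ft_force: [0.1, 0.8, -1.0]
grip_width: 0.0553
```

Request:
arm_command(rows="1 0 0 0 0 0 0;1 0 0 15 0 0 0;1 0 0 15 0 0 0;1 0 0 10 0 0 0;1 0 0 0 0 0 0")

```text
time_s: 18.27
position: [0.6537, 0.0126, 0.0791]
tool_rot: [[-0.998, 0.065, -0.004], [0.065, 0.998, 0.001], [0.004, 0.0, -1.0]]
ft_force: [-0.0, -0.5, -1.0]
grip_width: 0.0554
```

```bash
python3 - <<'E'
from h import *
go([.653,.012,.0665],86.1)
held("blue",.0385)
E
```

```text
t18.3 d [ 0.6 -0.7 12.6] rz 0.2 yaw 86.3 tilt [ 0.02 -0.25 -0.  ] w 0.0554 pos [0.6537 0.0126 0.0791]
blue held: far x -27.7 -> centre x 0.3 y range -28.1 27.5
```

Request:
arm_command(rows="1 0.8 -0.4 4 0 0 0;1 0 0 4 0 0 0;1 0 0 3 0 0 0;1 0 0 2 0 0 0;1 0 0 0 0 0 0")

```text
time_s: 18.73
position: [0.655, 0.012, 0.0718]
tool_rot: [[-0.998, 0.064, 0.004], [0.064, 0.998, -0.001], [-0.004, -0.001, -1.0]]
ft_force: [-5.0, 1.5, 17.7]
grip_width: 0.055
```

Request:
arm_command(rows="1 0 0 -6 0 0 0;1 0 0 0 0 0 0;1 0 0 0 0 0 0")

```text
time_s: 18.98
position: [0.6542, 0.012, 0.0746]
tool_rot: [[-0.998, 0.064, 0.001], [0.064, 0.998, -0.0], [-0.001, -0.0, -1.0]]
ft_force: [0.7, -0.2, -2.0]
grip_width: 0.0551
```

```bash
python3 - <<'E'
from h import *
go([.6525,.012,.0665],86.1)
held("blue",.0385)
im,m=snap("wrist"); c=im[180:480,180:460,::-1]; cv2.imwrite("pics/bl2.png",cv2.resize(c,None,fx=2,fy=2))
E
```

```text
t19.0 d [ 1.7 -0.1  8.1] rz 0.2 yaw 86.3 tilt [-0.    0.04 -0.  ] w 0.0551 pos [0.6542 0.012  0.0746]
blue held: far x -27.8 -> centre x 0.2 y range -28.1 27.7
```

View pics/bl2.png

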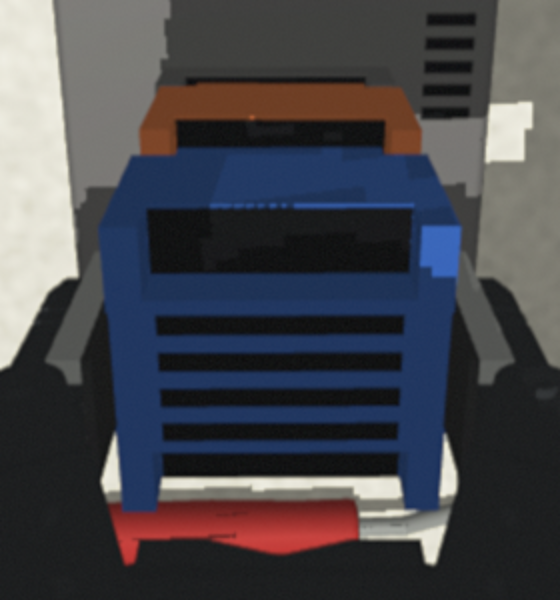

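Blue is centred over orange sideways (279 against 280) but about 2 mm too far out in x. Correcting that and lowering.

Request:
arm_command(rows="1 2.2 -0.2 0 0 0 0.3;1 0 0 2 0 0 0;1 0 0 3 0 0 0;1 0 0 2 0 0 0;1 0 0 0 0 0 0")

```text
time_s: 19.5
position: [0.6518, 0.0119, 0.067]
tool_rot: [[-0.998, 0.069, -0.0], [0.069, 0.998, 0.0], [0.0, 0.0, -1.0]]
ft_force: [0.8, -0.2, -1.6]
grip_width: 0.0552
```

Request:
arm_command(rows="1 0 0 1.2 0 0 0;1 0 0 0 0 0 0;0.3 0 0 0 0 0 0;0 0 0 0 0 0 0;0 0 0 0 0 0 0")

```text
time_s: 19.92
position: [0.6518, 0.0119, 0.0661]
tool_rot: [[-0.998, 0.069, -0.0], [0.069, 0.998, 0.0], [0.0, -0.0, -1.0]]
ft_force: [-0.7, -0.4, -0.5]
grip_width: 0.0816
```

Request:
arm_command(rows="0 0 0 0 0 0 0;0 0 0 -15 0 0 0;0 0 0 -35 0 0 0;0 0 0 -35 0 0 0;0 0 0 -15 0 0 0")

```text
time_s: 20.33
position: [0.6531, 0.0117, 0.171]
tool_rot: [[-0.998, 0.069, 0.006], [0.069, 0.998, -0.001], [-0.006, -0.001, -1.0]]
ft_force: [0.6, -0.1, 0.9]
grip_width: 0.0849
```

Request:
arm_command(rows="0 0 0 0 0 0 0;0 0 0 0 0 0 0;0 0 0 0 0 0 0")

```text
time_s: 20.58
position: [0.6512, 0.012, 0.1647]
tool_rot: [[-0.998, 0.069, -0.002], [0.069, 0.998, 0.0], [0.003, 0.0, -1.0]]
ft_force: [1.2, 0.0, 0.0]
grip_width: 0.0854
```

```bash
python3 - <<'E'
from h import *
face("blue",.105,f="st2")
go([.433,.1505,.15],90.5)
E
```

```text
blue rect [648.5  11.8] [55.8 62.2] 86.1 far-corner centre [651.6  11.7] px [320. 242.]
t20.6 d [227.2 123.1  15.2] rz -4.5 yaw 86.0 tilt [ 0.02 -0.18 -0.  ] w 0.0854 pos [0.6512 0.012  0.1644]
```

Request:
arm_command(rows="0 32.6 17.6 0 0 0 0;0 32.6 17.6 0 0 0 0;0 32.6 17.6 0 0 0 0;0 32.6 17.6 0 0 0 0;0 32.6 17.6 0 0 0 0")

```text
time_s: 21.05
position: [0.4931, 0.1116, 0.1649]
tool_rot: [[-0.998, 0.069, -0.003], [0.069, 0.998, 0.0], [0.003, -0.0, -1.0]]
ft_force: [0.9, 1.0, -0.2]
grip_width: 0.0852
```

Request:
arm_command(rows="0 32.6 17.6 0 0 0 0;0 32.6 17.6 0 0 0 0;0 0 0 0 0 0 -4.4;0 0 0 0 0 0 0;0 0 0 0 0 0 0")

```text
time_s: 21.47
position: [0.4328, 0.1505, 0.1657]
tool_rot: [[-1.0, -0.006, -0.001], [-0.006, 1.0, -0.0], [0.001, -0.0, -1.0]]
ft_force: [0.4, 0.6, 0.1]
grip_width: 0.086
```

```bash
python3 - <<'E'
from h import *
face("yellow",.036,f="ye1")
go([.433,.1505,-.004],90.5)
E
```

```text
yellow rect [430.5 150.7] [58.9 54.6] 0.4 far-corner centre [432. 150.] px [323. 219.]
t21.5 d [  0.    0.3 169.7] rz -0.2 yaw 90.3 tilt [-0.01 -0.04 -0.  ] w 0.0856 pos [0.4332 0.1502 0.1657]
```

Blue is keyed at (651.6, 11.7). Grasping yellow.

Request:
arm_command(rows="0 1 0.2 35 0 0 0;0 0 0 35 0 0 0;0 0 0 35 0 0 0;0 0 0 30 0 0 0;0 0 0 15 0 0 0")

```text
time_s: 21.93
position: [0.4309, 0.1499, 0.0127]
tool_rot: [[-1.0, -0.005, -0.005], [-0.005, 1.0, -0.0], [0.005, -0.0, -1.0]]
ft_force: [0.2, -0.4, 0.0]
grip_width: 0.0851
```

Request:
arm_command(rows="0 0 0 10 0 0 0;0 0 0 5 0 0 0;0 0 0 3 0 0 0;0 0 0 0 0 0 0;0.3 0 0 0 0 0 0")

```text
time_s: 22.35
position: [0.4322, 0.1506, -0.0014]
tool_rot: [[-1.0, -0.007, 0.001], [-0.007, 1.0, 0.0], [-0.001, 0.0, -1.0]]
ft_force: [-0.8, -0.5, 0.3]
grip_width: 0.075
```

Request:
arm_command(rows="1 0 0 0 0 0 0;1 0 0 0 0 0 0;1 0 0 0 0 0 0;1 0 0 0 0 0 0;1 0 0 0 0 0 0")

```text
time_s: 22.77
position: [0.4322, 0.1508, -0.0009]
tool_rot: [[-1.0, -0.008, 0.002], [-0.008, 1.0, 0.0], [-0.002, 0.0, -1.0]]
ft_force: [-1.2, -1.0, 5.3]
grip_width: 0.0551
```

Request:
arm_command(rows="1 0 0 -10 0 0 0;1 0 0 -20 0 0 0;1 0 0 -40 0 0 0;1 0 0 -40 0 0 0;1 0 0 -40 0 0 4.4")

```text
time_s: 23.18
position: [0.431, 0.1507, 0.1503]
tool_rot: [[-0.998, 0.069, -0.0], [0.069, 0.998, -0.0], [0.0, -0.0, -1.0]]
ft_force: [1.5, -0.6, -1.0]
grip_width: 0.0551
```

Request:
arm_command(rows="1 0 0 0 0 0 0;1 0 0 0 0 0 0")

```text
time_s: 23.35
position: [0.4323, 0.1508, 0.15]
tool_rot: [[-0.998, 0.069, 0.005], [0.069, 0.998, 0.0], [-0.005, 0.001, -1.0]]
ft_force: [-0.0, -0.4, -1.1]
grip_width: 0.0551
```

```bash
python3 - <<'E'
from h import *
held("yellow",.039)
go([.6520,.012,.097],86.1)
E
```

```text
yellow held: far x -26.1 -> centre x 1.9 y range -27.4 27.2
t23.4 d [-229.5 -123.4   51.5] rz -0.0 yaw 86.1 tilt [ 0.01  0.05 -0.  ] w 0.0550 pos [0.4314 0.1507 0.1483]
```

Request:
arm_command(rows="1 -32.9 -17.6 0 0 0 0;1 -32.9 -17.6 0 0 0 0;1 -32.9 -17.6 0 0 0 0;1 -32.9 -17.6 0 0 0 0;1 -32.9 -17.6 0 0 0 0")

```text
time_s: 23.82
position: [0.5902, 0.0505, 0.1458]
tool_rot: [[-0.998, 0.068, -0.004], [0.068, 0.998, 0.0], [0.004, 0.0, -1.0]]
ft_force: [0.3, 1.6, -0.8]
grip_width: 0.0551
```

Request:
arm_command(rows="1 -32.9 -17.6 0 0 0 0;1 -32.9 -17.6 0 0 0 0;1 0 0 20 0 0 0;1 0 0 17 0 0 0;1 0 0 0 0 0 0")

```text
time_s: 24.23
position: [0.6506, 0.0118, 0.1048]
tool_rot: [[-0.998, 0.069, -0.011], [0.069, 0.998, 0.002], [0.011, 0.001, -1.0]]
ft_force: [-0.4, -0.1, -1.3]
grip_width: 0.055
```

Request:
arm_command(rows="1 0 0 0 0 0 0;1 0 0 0 0 0 0")

```text
time_s: 24.4
position: [0.6528, 0.0122, 0.1112]
tool_rot: [[-0.998, 0.068, -0.0], [0.068, 0.998, 0.0], [0.0, -0.0, -1.0]]
ft_force: [0.0, -0.2, -0.3]
grip_width: 0.0555
```

```bash
python3 - <<'E'
from h import *
held("yellow",.037)
go([.6520,.012,.098],86.1)
E
```

```text
yellow held: far x -27.9 -> centre x 0.1 y range -27.8 27.6
t24.4 d [ 1.1 -0.3 13.9] rz -0.0 yaw 86.1 tilt [-0.    0.05  0.  ] w 0.0557 pos [0.6531 0.0122 0.1119]
```

Centre offset is about 0, so shift back 1 mm and lower.

Request:
arm_command(rows="1 1 -0.3 4 0 0 0;1 0 0 4 0 0 0;1 0 0 3 0 0 0;1 0 0 1.5 0 0 0;1 0 0 0 0 0 0")

```text
time_s: 24.87
position: [0.6518, 0.0118, 0.0984]
tool_rot: [[-0.998, 0.069, -0.001], [0.069, 0.998, 0.0], [0.001, 0.0, -1.0]]
ft_force: [0.5, 1.0, -1.2]
grip_width: 0.0552
```

Request:
arm_command(rows="1 0 0 0 0 0 0")

```text
time_s: 24.95
position: [0.6519, 0.0117, 0.0987]
tool_rot: [[-0.998, 0.069, 0.0], [0.069, 0.998, -0.0], [-0.0, -0.0, -1.0]]
ft_force: [-0.0, 0.3, -1.8]
grip_width: 0.0553
```

Request:
arm_command(rows="1 0 0 1 0 0 0;1 0 0 0 0 0 0;0.3 0 0 0 0 0 0;0 0 0 0 0 0 0;0 0 0 0 0 0 0")

```text
time_s: 25.37
position: [0.6519, 0.0117, 0.0977]
tool_rot: [[-0.998, 0.069, 0.0], [0.069, 0.998, 0.0], [-0.0, 0.0, -1.0]]
ft_force: [-0.0, -0.7, -0.7]
grip_width: 0.0816
```

Request:
arm_command(rows="0 0 0 0 0 0 0;0 0 0 -15 0 0 0;0 0 0 -35 0 0 0;0 0 0 -35 0 0 0;0 0 0 -15 0 0 0")

```text
time_s: 25.78
position: [0.653, 0.0116, 0.2026]
tool_rot: [[-0.998, 0.069, 0.006], [0.069, 0.998, -0.001], [-0.007, -0.001, -1.0]]
ft_force: [1.0, 0.2, 0.3]
grip_width: 0.0853
```

Request:
arm_command(rows="0 0 0 0 0 0 0;0 0 0 0 0 0 0;0 0 0 0 0 0 0")

```text
time_s: 26.03
position: [0.6513, 0.0118, 0.1962]
tool_rot: [[-0.998, 0.069, -0.003], [0.069, 0.998, 0.0], [0.003, 0.0, -1.0]]
ft_force: [0.8, 0.2, -1.2]
grip_width: 0.0853
```

```bash
python3 - <<'E'
from h import *
face("yellow",.135,f="st3")
go([.44,-.175,.16],86)
E
```

```text
yellow rect [649.1  11.8] [55.1 62.3] 85.3 far-corner centre [652.2  11.1] px [316. 244.]
t26.1 d [ 197.8 -200.9   36.5] rz 0.0 yaw 86.0 tilt [ 0.01 -0.18  0.  ] w 0.0856 pos [0.6513 0.0118 0.1959]
```

Request:
arm_command(rows="0 28.4 -28.8 5 0 0 0;0 28.4 -28.8 5 0 0 0;0 28.4 -28.8 5 0 0 0;0 28.4 -28.8 5 0 0 0;0 28.4 -28.8 5 0 0 0")

```text
time_s: 26.5
position: [0.4982, -0.1226, 0.1713]
tool_rot: [[-0.998, 0.068, -0.002], [0.068, 0.998, 0.001], [0.002, 0.001, -1.0]]
ft_force: [1.1, -0.6, 0.5]
grip_width: 0.085
```

Request:
arm_command(rows="0 28.4 -28.8 5 0 0 0;0 28.4 -28.8 5 0 0 0;0 0 0 0 0 0 6.75;0 0 0 0 0 0 6.75;0 0 0 0 0 0 6.75")

```text
time_s: 26.92
position: [0.4387, -0.176, 0.1617]
tool_rot: [[-0.909, 0.417, -0.002], [0.417, 0.909, 0.001], [0.002, 0.001, -1.0]]
ft_force: [-0.1, -0.7, -0.3]
grip_width: 0.0852
```

Request:
arm_command(rows="0 0 0 0 0 0 6.75;0 0 0 0 0 0 6.75;0 0 0 0 0 0 6.75;0 0 0 0 0 0 6.75;0 0 0 0 0 0 6.75")

```text
time_s: 27.33
position: [0.4392, -0.1754, 0.1616]
tool_rot: [[-0.526, 0.851, -0.002], [0.851, 0.526, 0.001], [0.002, -0.001, -1.0]]
ft_force: [0.4, -0.3, -0.4]
grip_width: 0.0852
```

Request:
arm_command(rows="0 0 0 0 0 0 6.75;0 0 0 0 0 0 6.75;0 0 0 0 0 0 6.75;0 0 0 0 0 0 6.75;0 0 0 0 0 0 6.75")

```text
time_s: 27.75
position: [0.4392, -0.1753, 0.1616]
tool_rot: [[0.036, 0.999, -0.002], [0.999, -0.036, 0.001], [0.001, -0.002, -1.0]]
ft_force: [-0.9, -0.6, 0.0]
grip_width: 0.0851
```

Request:
arm_command(rows="0 0 0 0 0 0 6.75;0 0 0 0 0 0 6.75;0 0 0 0 0 0 6.75;0 0 0 0 0 0 0;0 0 0 0 0 0 0")

```text
time_s: 28.17
position: [0.4394, -0.1755, 0.1619]
tool_rot: [[0.371, 0.929, -0.001], [0.929, -0.371, 0.001], [0.0, -0.002, -1.0]]
ft_force: [0.5, -0.2, -0.2]
grip_width: 0.0853
```

```bash
python3 - <<'E'
from h import *
im,m=face("white",.036,f="wh1")
go([.44,-.175,-.001],-22)
E
```

```text
white rect [ 417.9 -208.3] [356.3 529.1] 68.3 far-corner centre [ 142.6 -260.2] px [335. 279.]
t28.2 d [  0.7   0.5 163.1] rz 0.3 yaw -21.7 tilt [-0.08 -0.02 -0.  ] w 0.0855 pos [ 0.4394 -0.1755  0.1621]
```

View pics/wh1.png

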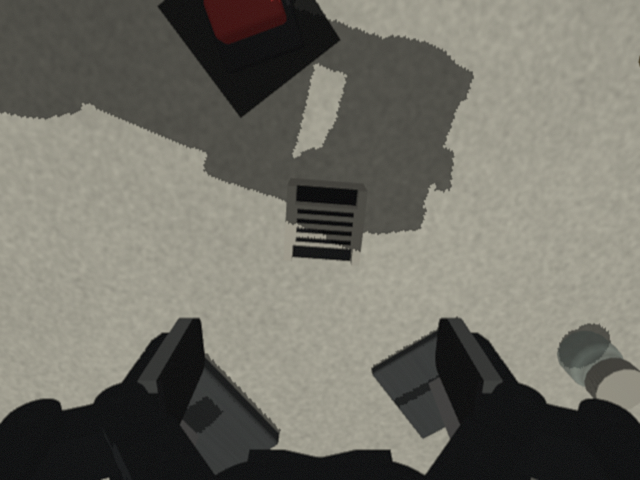

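White is at (325,222), rotated about 4–5° from the jaws. I'll locate it by its two dark notches, at (327,195) and (322,254).

```bash
python3 - <<'E'
from h import *
im,m=snap("wrist"); s=readout.observe(); g=cv2.cvtColor(im,cv2.COLOR_RGB2GRAY)
k=(g<28).astype(np.uint8)*255; k[:175]=0;k[270:]=0;k[:,:280]=0;k[:,370:]=0
R=s["tool_rot"]
for c in cv2.findContours(k,0,1)[0]:
    if cv2.contourArea(c)<300: continue
    c=c[:,0].astype(float)
    for z in(.028,.036):
        t=(cast(m,c,z)-s["position"])@R[:,:2]*1000; r=cv2.minAreaRect(t.astype(np.float32)); b=cv2.boxPoints(r); print(z,c.mean(0).round(),"rect",np.round(r,1) if 0 else (np.round(r[0],1),np.round(r[1],1),round(r[2],1)))
E
```

```text
0.028 [321. 253.] rect (array([-25.8,   0.8]), array([ 7.5, 42. ]), 4.0)
0.036 [321. 253.] rect (array([-22.8,   0.7]), array([ 7.3, 40.9]), 4.0)
0.028 [326. 195.] rect (array([18.4,  4.3]), array([10.8, 42.4]), 4.4)
0.036 [326. 195.] rect (array([20.2,  4.1]), array([10.5, 41.2]), 4.4)
```

Request:
arm_command(rows="0 -2.9 2.4 30 0 0 0;0 0 0 35 0 0 4.2;0 0 0 35 0 0 0;0 0 0 30 0 0 0;0 0 0 15 0 0 0")

```text
time_s: 28.68
position: [0.4395, -0.1784, 0.0146]
tool_rot: [[0.439, 0.899, -0.004], [0.899, -0.439, 0.003], [0.001, -0.005, -1.0]]
ft_force: [0.1, 0.2, -0.0]
grip_width: 0.0853
```

Request:
arm_command(rows="0 0 0 10 0 0 0;0 0 0 5 0 0 0;0 0 0 3 0 0 0;0 0 0 0 0 0 0;0.3 0 0 0 0 0 0")

```text
time_s: 29.1
position: [0.4411, -0.1795, 0.0003]
tool_rot: [[0.44, 0.898, 0.001], [0.898, -0.44, -0.001], [-0.0, 0.001, -1.0]]
ft_force: [0.3, -0.1, 0.3]
grip_width: 0.0753
```

Request:
arm_command(rows="1 0 0 0 0 0 0;1 0 0 0 0 0 0;1 0 0 0 0 0 0;1 0 0 0 0 0 0;1 0 0 0 0 0 0")

```text
time_s: 29.52
position: [0.4412, -0.1795, 0.0006]
tool_rot: [[0.44, 0.898, 0.001], [0.898, -0.44, -0.001], [-0.0, 0.002, -1.0]]
ft_force: [-1.1, -0.0, 4.0]
grip_width: 0.055
```

Request:
arm_command(rows="1 0 0 -10 0 0 0;1 0 0 -20 0 0 0;1 0 0 -40 0 0 0;1 0 0 -40 0 0 0;1 0 0 -40 0 0 0")

```text
time_s: 29.93
position: [0.4403, -0.1789, 0.1518]
tool_rot: [[0.441, 0.898, -0.0], [0.898, -0.441, 0.0], [0.0, -0.0, -1.0]]
ft_force: [0.5, -1.2, -1.0]
grip_width: 0.0552
```

Request:
arm_command(rows="1 0 0 -35 0 0 0;1 0 0 -10 0 0 0;1 0 0 0 0 0 0;1 0 0 0 0 0 0")

```text
time_s: 30.27
position: [0.4405, -0.179, 0.1946]
tool_rot: [[0.441, 0.898, 0.0], [0.898, -0.441, -0.0], [-0.0, 0.0, -1.0]]
ft_force: [-0.6, 0.0, -2.1]
grip_width: 0.0552
```

```bash
python3 - <<'E'
from h import *
go([.652,.012,.128],86.1)
im,m=snap("top","top3")
for n in ("orange","blue","yellow","red","green"): print(n,*[b for b in blob(im,m,*C[n],.1)[:4]],sep="\n  ")
E
```

```text
t30.3 d [264.7 105.6  66.6] rz 67.8 yaw -26.1 tilt [0.02 0.   0.  ] w 0.0552 pos [ 0.4405 -0.179   0.1946]
orange
  (692.0, array([427.,   5.]), array([1140.8, -201.9]), array([546.8,  23.4]), 89.8)
  (387.5, array([224.,   5.]), array([1141.2,  286.2]), array([299.6,  26.5]), 89.8)
  (208.0, array([631., 412.]), array([ 145.5, -656.6]), array([29.6, 37.5]), 82.9)
  (118.5, array([136.,   5.]), array([1142. ,  503.1]), array([87.5, 26.6]), 89.8)
blue
  (4545.0, array([ 67., 333.]), array([301.5, 642.5]), array([113.5, 217.6]), 0.5)
yellow
  (527.0, array([321., 180.]), array([661. ,  12.7]), array([59.7, 66.2]), 87.3)
  (147.0, array([390., 173.]), array([ 684.4, -150. ]), array([22.5, 50.7]), 63.6)
red
  (9237.0, array([ 82., 118.]), array([876.4, 662.7]), array([190.6, 350.8]), 0.1)
  (302.0, array([155., 217.]), array([572.2, 409.1]), array([23. , 91.1]), 78.3)
  (252.5, array([342., 146.]), array([752.5, -28.9]), array([112.,  17.]), 88.0)
  (180.5, array([176., 253.]), array([486.1, 357.1]), array([56.8, 31.3]), 6.8)
green
  (185.5, array([176., 278.]), array([425.3, 350.6]), array([51. , 31.2]), 7.0)
```

Request:
arm_command(rows="1 0 0 0 0 0 -6.6;1 0 0 0 0 0 -6.6;1 0 0 0 0 0 -6.6;1 0 0 0 0 0 -6.6;1 0 0 0 0 0 -6.6")

```text
time_s: 30.73
position: [0.4402, -0.1789, 0.1928]
tool_rot: [[-0.125, 0.992, -0.003], [0.992, 0.125, 0.002], [0.003, -0.003, -1.0]]
ft_force: [0.3, -0.1, -0.9]
grip_width: 0.0551
```

Request:
arm_command(rows="1 0 0 0 0 0 -6.6;1 0 0 0 0 0 -6.6;1 0 0 0 0 0 -6.6;1 0 0 0 0 0 -6.6;1 0 0 0 0 0 -6.6")

```text
time_s: 31.15
position: [0.4402, -0.1789, 0.1928]
tool_rot: [[-0.645, 0.764, -0.003], [0.764, 0.645, 0.002], [0.004, -0.001, -1.0]]
ft_force: [-0.8, 0.3, -1.4]
grip_width: 0.055
```

Request:
arm_command(rows="1 0 0 0 0 0 -6.6;1 0 0 0 0 0 -6.6;1 0 0 0 0 0 -6.6;1 0 0 0 0 0 -6.6;1 0 0 0 0 0 -6.6")

```text
time_s: 31.57
position: [0.4402, -0.1789, 0.1928]
tool_rot: [[-0.957, 0.289, -0.003], [0.289, 0.957, 0.002], [0.004, 0.001, -1.0]]
ft_force: [0.7, 0.1, -1.0]
grip_width: 0.0551
```

Request:
arm_command(rows="1 0 0 0 0 0 -6.6;1 0 0 0 0 0 -6.6;1 -28.3 29.3 0 0 0 0;1 -28.3 29.3 0 0 0 0;1 -28.3 29.3 0 0 0 0")

```text
time_s: 31.98
position: [0.5319, -0.0964, 0.1928]
tool_rot: [[-0.997, 0.071, -0.003], [0.071, 0.998, 0.001], [0.003, 0.001, -1.0]]
ft_force: [0.1, -0.4, -2.0]
grip_width: 0.0552
```

Request:
arm_command(rows="1 -28.3 29.3 0 0 0 0;1 -28.3 29.3 0 0 0 0;1 -28.3 29.3 0 0 0 0;1 -28.3 29.3 0 0 0 0;1 0 0 0 0 0 0")

```text
time_s: 32.4
position: [0.6553, 0.0166, 0.1908]
tool_rot: [[-0.998, 0.064, -0.003], [0.064, 0.998, 0.002], [0.003, 0.002, -1.0]]
ft_force: [0.7, 0.7, -1.5]
grip_width: 0.055
```

Request:
arm_command(rows="1 0 0 0 0 0 0;1 0 0 0 0 0 0;1 0 0 20 0 0 0;1 0 0 25 0 0 0;1 0 0 5 0 0 0")

```text
time_s: 32.82
position: [0.6501, 0.0107, 0.1406]
tool_rot: [[-0.997, 0.071, -0.007], [0.071, 0.998, 0.001], [0.007, 0.001, -1.0]]
ft_force: [-0.7, -0.1, -2.7]
grip_width: 0.055
```

Request:
arm_command(rows="1 0 0 0 0 0 0;1 0 0 0 0 0 0;1 0 0 0 0 0 0")

```text
time_s: 33.07
position: [0.653, 0.0112, 0.1463]
tool_rot: [[-0.998, 0.069, 0.002], [0.069, 0.998, -0.0], [-0.002, -0.0, -1.0]]
ft_force: [-0.4, 0.7, -1.0]
grip_width: 0.055
```

```bash
python3 - <<'E'
from h import *
go([.652,.012,.1285],86.1)
s=readout.observe(); R=s["tool_rot"]; im,m=snap("wrist"); g=cv2.cvtColor(im,cv2.COLOR_RGB2GRAY)
c=im[180:480,180:460,::-1]; cv2.imwrite("pics/wh2.png",cv2.resize(c,None,fx=2,fy=2))
E
```

```text
t33.1 d [ 1.1  0.8 17.8] rz -0.1 yaw 86.0 tilt [-0.01  0.13  0.  ] w 0.0550 pos [0.653  0.0112 0.1463]
```

View pics/wh2.png

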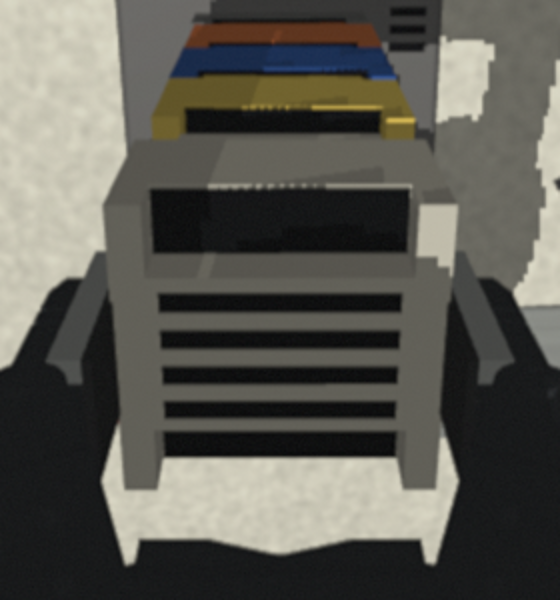

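White hangs straight over the yellow top, with a small x offset of about 1.7 mm towards the robot. Lowering it.

Request:
arm_command(rows="1 -0.3 0.7 5 0 0 0;1 0 0 4 0 0 0;1 0 0 3 0 0 0;1 0 0 2 0 0 0;1 0 0 0 0 0 0")

```text
time_s: 33.53
position: [0.6527, 0.0124, 0.13]
tool_rot: [[-0.998, 0.069, -0.001], [0.069, 0.998, 0.0], [0.001, 0.0, -1.0]]
ft_force: [0.6, 0.4, -2.1]
grip_width: 0.055
```

Request:
arm_command(rows="1 0 0 1.5 0 0 0;1 0 0 0 0 0 0;1 0 0 0 0 0 0")

```text
time_s: 33.78
position: [0.6532, 0.0124, 0.1297]
tool_rot: [[-0.998, 0.069, 0.001], [0.069, 0.998, -0.0], [-0.001, 0.0, -1.0]]
ft_force: [0.3, 1.4, 1.4]
grip_width: 0.0549
```

Request:
arm_command(rows="1 0 0 0 0 0 0;0.3 0 0 0 0 0 0;0 0 0 0 0 0 0;0 0 0 0 0 0 0;0 0 0 0 0 0 0")

```text
time_s: 34.2
position: [0.6529, 0.0123, 0.1291]
tool_rot: [[-0.998, 0.069, -0.0], [0.069, 0.998, -0.0], [0.0, -0.0, -1.0]]
ft_force: [0.2, -0.7, 0.5]
grip_width: 0.0856
```

Request:
arm_command(rows="0 0 0 -15 0 0 0;0 0 0 -35 0 0 0;0 0 0 -35 0 0 0;0 0 0 -15 0 0 0;0 0 0 0 0 0 0")

```text
time_s: 34.62
position: [0.6542, 0.0122, 0.2338]
tool_rot: [[-0.998, 0.069, 0.008], [0.069, 0.998, -0.001], [-0.008, -0.001, -1.0]]
ft_force: [-0.1, -1.3, 0.2]
grip_width: 0.0853
```

Request:
arm_command(rows="0 38 -8 0 0 0 0;0 38 -8 0 0 0 0;0 38 -8 0 0 0 0;0 38 -8 0 0 0 0;0 38 -8 0 0 0 0")

```text
time_s: 35.03
position: [0.4582, -0.0143, 0.2279]
tool_rot: [[-0.998, 0.069, -0.002], [0.069, 0.998, 0.0], [0.002, 0.0, -1.0]]
ft_force: [1.1, -0.8, 0.0]
grip_width: 0.0855
```

Request:
arm_command(rows="0 17 0 20 0 0 0;0 0 0 30 0 0 0;0 0 0 30 0 0 0;0 0 0 0 0 0 0;0 0 0 0 0 0 0")

```text
time_s: 35.45
position: [0.443, -0.0132, 0.1485]
tool_rot: [[-0.998, 0.069, -0.003], [0.069, 0.998, 0.001], [0.003, 0.001, -1.0]]
ft_force: [0.7, 0.6, 0.1]
grip_width: 0.0857
```

```bash
python3 - <<'E'
from h import *
im,m=snap("scene"); c=im[180:340,190:370,::-1]; cv2.imwrite("pics/st4.png",cv2.resize(c,None,fx=3.5,fy=3.5))
look("red",.045,"lid2")
go([.4441,-.0325,.0154],86.1)
E
```

```text
red 2296.0 [287. 223.] [442.8 -32.4] [23.6 46.7] 85.6
t35.5 d [ -0.8 -19.  134.9] rz -0.0 yaw 86.1 tilt [-0.02  0.08 -0.  ] w 0.0855 pos [ 0.4444 -0.0135  0.1503]
```

View pics/st4.png

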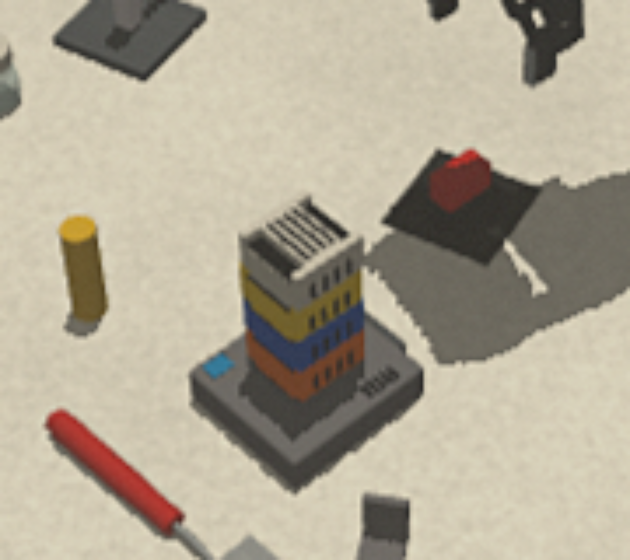

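The column stands straight with all four keyed: orange, blue, yellow, white from the bottom. The lid is unchanged on the mat. Picking it up.

Request:
arm_command(rows="0 -0.8 -19 30 0 0 0;0 0 0 35 0 0 0;0 0 0 35 0 0 0;0 0 0 20 0 0 0;0 0 0 10 0 0 0")

```text
time_s: 35.97
position: [0.4433, -0.0324, 0.018]
tool_rot: [[-0.998, 0.069, -0.001], [0.069, 0.998, 0.0], [0.001, 0.0, -1.0]]
ft_force: [-0.1, 0.6, -0.6]
grip_width: 0.0854
```

Request:
arm_command(rows="0 0 0 4 0 0 0;0 0 0 1 0 0 0;0 0 0 0 0 0 0;0 0 0 0 0 0 0;1 0 0 0 0 0 0")

```text
time_s: 36.38
position: [0.4438, -0.0325, 0.0152]
tool_rot: [[-0.998, 0.069, 0.002], [0.069, 0.998, -0.001], [-0.002, -0.001, -1.0]]
ft_force: [-0.8, 1.1, -0.2]
grip_width: 0.0756
```

Request:
arm_command(rows="1 0 0 0 0 0 0;1 0 0 0 0 0 0;1 0 0 0 0 0 0;1 0 0 0 0 0 0;1 0 0 0 0 0 0")

```text
time_s: 36.8
position: [0.4433, -0.0324, 0.0145]
tool_rot: [[-0.998, 0.069, 0.0], [0.069, 0.998, -0.0], [-0.0, -0.0, -1.0]]
ft_force: [-1.4, 0.1, 5.1]
grip_width: 0.0229
```

Request:
arm_command(rows="1 0 0 0 0 0 0;1 0 0 0 0 0 0;1 0 0 0 0 0 0")

```text
time_s: 37.05
position: [0.4433, -0.0324, 0.0145]
tool_rot: [[-0.998, 0.069, 0.0], [0.069, 0.998, -0.0], [-0.0, -0.0, -1.0]]
ft_force: [-1.2, 0.2, 4.7]
grip_width: 0.0233
```

Request:
arm_command(rows="1 0 0 -10 0 0 0;1 0 0 -30 0 0 0;1 0 0 -40 0 0 0;1 0 0 -40 0 0 0;1 0 0 -40 0 0 0")

```text
time_s: 37.47
position: [0.4425, -0.0321, 0.176]
tool_rot: [[-0.998, 0.069, -0.001], [0.069, 0.998, 0.0], [0.001, 0.0, -1.0]]
ft_force: [1.4, 0.0, -0.9]
grip_width: 0.0231
```

Request:
arm_command(rows="1 0 0 -40 0 0 0;1 0 0 -10 0 0 0;1 0 0 0 0 0 0;1 0 0 0 0 0 0")

```text
time_s: 37.8
position: [0.4428, -0.0321, 0.2236]
tool_rot: [[-0.998, 0.069, -0.0], [0.069, 0.998, 0.0], [0.0, 0.0, -1.0]]
ft_force: [-0.7, -0.3, -1.9]
grip_width: 0.0232
```

```bash
python3 - <<'E'
from h import *
go([.652,.012,.173],86.1)
s=readout.observe(); R=s["tool_rot"]; im,m=snap("wrist","lid3"); h=cv2.cvtColor(im,cv2.COLOR_RGB2HSV)
k=cv2.inRange(h,(0,150,50),(8,255,255)); k[470:]=0
c=max(cv2.findContours(k,0,2)[0],key=cv2.contourArea)[:,0].astype(float)
t=(cast(m,c,s["position"][2]+.0296)-s["position"])@R*1000; print("grip x range",t[:,0].min(),t[:,0].max(),t[:,1].min(),t[:,1].max())
E
```

```text
t37.8 d [-205.7   58.5   50.6] rz -0.1 yaw 86.0 tilt [ 0.01 -0.03  0.  ] w 0.0232 pos [ 0.4428 -0.0321  0.2236]
grip x range -22.610057563589105 28.594053420253378 -11.877527287395104 11.888190378613578
```

Request:
arm_command(rows="1 -34.2 9.75 0 0 0 0;1 -34.2 9.75 0 0 0 0;1 -34.2 9.75 0 0 0 0;1 -34.2 9.75 0 0 0 0;1 -34.2 9.75 0 0 0 0")

```text
time_s: 38.27
position: [0.618, 0.0052, 0.2214]
tool_rot: [[-0.998, 0.069, -0.005], [0.069, 0.998, 0.001], [0.005, 0.0, -1.0]]
ft_force: [1.1, -0.8, -0.2]
grip_width: 0.0229
```

Request:
arm_command(rows="1 -34.2 9.75 0 0 0 0;1 0 0 0 0 0 0;1 0 0 20 0 0 0;1 0 0 14 0 0 0;1 0 0 0 0 0 0")

```text
time_s: 38.68
position: [0.65, 0.0122, 0.1845]
tool_rot: [[-0.998, 0.069, -0.01], [0.069, 0.998, 0.002], [0.01, 0.001, -1.0]]
ft_force: [-0.3, 0.5, -2.0]
grip_width: 0.0228
```

Request:
arm_command(rows="1 0 0 0 0 0 0;1 0 0 0 0 0 0;1 0 0 0 0 0 0")

```text
time_s: 38.93
position: [0.6521, 0.0118, 0.191]
tool_rot: [[-0.998, 0.069, 0.001], [0.069, 0.998, -0.0], [-0.001, -0.0, -1.0]]
ft_force: [0.2, -0.5, 0.5]
grip_width: 0.0229
```

```bash
python3 - <<'E'
from h import *
go([.6514,.012,.1725],86.1)
im,m=snap("wrist"); c=im[180:480,180:460,::-1]; cv2.imwrite("pics/lid4.png",cv2.resize(c,None,fx=2,fy=2))
E
```

```text
t38.9 d [ 0.7  0.2 18.5] rz -0.1 yaw 86.0 tilt [-0.01  0.06  0.  ] w 0.0229 pos [0.6521 0.0118 0.191 ]
```

View pics/lid4.png

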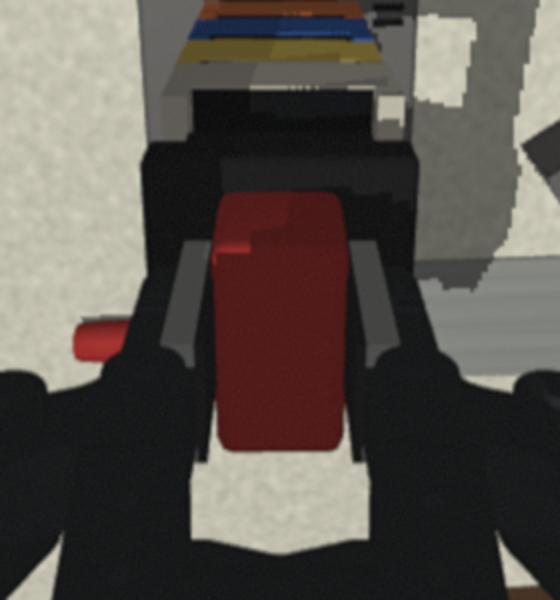

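The lid is over the column, about 0.9 mm to the left of white (280 against 284). Correcting that and lowering.

Request:
arm_command(rows="1 0.3 0.8 6 0 0 0;1 0 0 5 0 0 0;1 0 0 4 0 0 0;1 0 0 2 0 0 0;1 0 0 0 0 0 0")

```text
time_s: 39.4
position: [0.6535, 0.0126, 0.1779]
tool_rot: [[-0.998, 0.069, 0.009], [0.069, 0.998, -0.001], [-0.01, -0.001, -1.0]]
ft_force: [-0.5, 0.8, 23.0]
grip_width: 0.0231
```

Request:
arm_command(rows="1 0 0 1.5 0 0 0;1 0 0 0 0 0 0;1 0 0 0 0 0 0")

```text
time_s: 39.65
position: [0.654, 0.0126, 0.1773]
tool_rot: [[-0.998, 0.069, 0.012], [0.069, 0.998, -0.002], [-0.012, -0.001, -1.0]]
ft_force: [0.4, 0.8, 25.5]
grip_width: 0.0231
```

Contact 5 mm too high. Reading the wrist moment, then backing off to look.

```bash
python3 - <<'E'
from h import *
s=readout.observe(); print(s["ft_force"].round(1),s["wrist_torque"].round(3), (s["tool_rot"].T@s["wrist_torque"]).round(3)); go([.652,.012,.1725],86.1)
E
```

```text
[ 0.4  0.8 25.5] [0.202 0.382 0.023] [-0.175  0.395 -0.021]
t39.6 d [ 2.  -0.7  4.8] rz -0.0 yaw 86.1 tilt [-0.04  0.67 -0.  ] w 0.0231 pos [0.654  0.0126 0.1773]
```

Request:
arm_command(rows="1 0 0 -8 0 0 0;1 0 0 -22 0 0 0;1 0 0 0 0 0 0;1 0 0 0 0 0 0;1 0 0 0 0 0 0")

```text
time_s: 40.07
position: [0.6513, 0.0128, 0.2004]
tool_rot: [[-0.998, 0.069, -0.002], [0.069, 0.998, 0.0], [0.002, 0.0, -1.0]]
ft_force: [-0.2, 0.3, -0.6]
grip_width: 0.0229
```

```bash
python3 - <<'E'
from h import *
go([.652,.012,.1725],86.1)
s=readout.observe(); R=s["tool_rot"]; im,m=snap("wrist","lid5"); h=cv2.cvtColor(im,cv2.COLOR_RGB2HSV)
k=cv2.inRange(h,(0,150,50),(8,255,255)); k[470:]=0
c=max(cv2.findContours(k,0,2)[0],key=cv2.contourArea)[:,0].astype(float)
t=(cast(m,c,s["position"][2]+.0305)-s["position"])@R*1000; print("grip x range",t[:,0].min(),t[:,0].max(),t[:,1].min(),t[:,1].max())
c=im[140:290,220:420,::-1]; cv2.imwrite("pics/lid5c.png",cv2.resize(c,None,fx=4,fy=4))
E
```

```text
t40.1 d [-0.8 -0.8 27.9] rz -0.1 yaw 86.0 tilt [ 0.01 -0.1  -0.  ] w 0.0229 pos [0.6513 0.0128 0.2004]
grip x range -20.932059786907946 29.680999219159787 -11.85410978650514 11.409954744499473
```

View pics/lid5c.png

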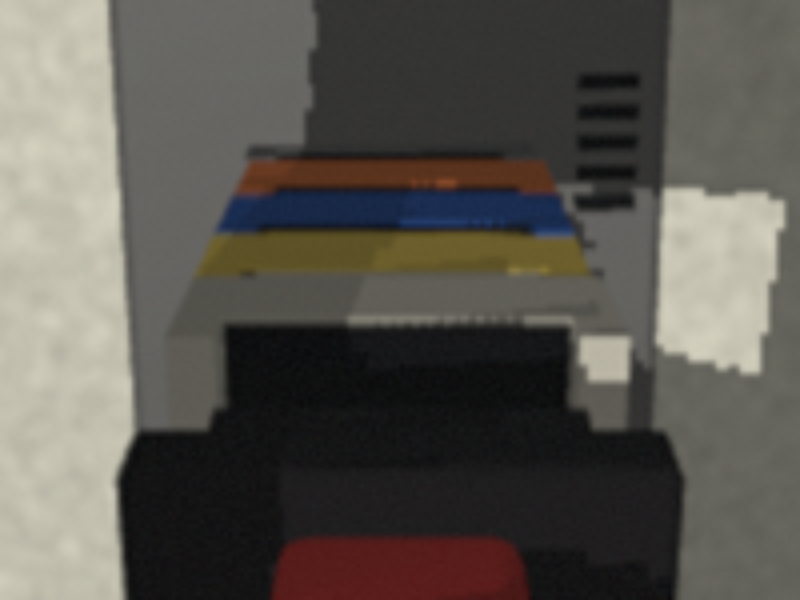

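The moment puts the contact on the robot-side lug's inner edge, so the lid was too far out. It has since slid about 1.7 mm towards the robot in the grip, so it should now line up. Lowering straight.

Request:
arm_command(rows="1 0.2 -0.3 10 0 0 0;1 0 0 6 0 0 0;1 0 0 5 0 0 0;1 0 0 3 0 0 0;1 0 0 0 0 0 0")

```text
time_s: 40.53
position: [0.6511, 0.0125, 0.1764]
tool_rot: [[-0.998, 0.069, -0.002], [0.069, 0.998, 0.0], [0.002, 0.0, -1.0]]
ft_force: [-0.8, -0.1, -1.5]
grip_width: 0.023
```

Request:
arm_command(rows="1 0 0 1.5 0 0 0;1 0 0 0 0 0 0")

```text
time_s: 40.7
position: [0.6515, 0.0125, 0.1762]
tool_rot: [[-0.998, 0.069, 0.0], [0.069, 0.998, -0.0], [-0.0, -0.0, -1.0]]
ft_force: [-1.0, -0.0, -0.8]
grip_width: 0.0231
```

Request:
arm_command(rows="1 0 0 1.5 0 0 0;1 0 0 1.5 0 0 0;1 0 0 0 0 0 0")

```text
time_s: 40.95
position: [0.6521, 0.0124, 0.1743]
tool_rot: [[-0.998, 0.069, 0.003], [0.069, 0.998, -0.0], [-0.003, -0.0, -1.0]]
ft_force: [-0.7, 0.4, 2.9]
grip_width: 0.0226
```

Request:
arm_command(rows="1 0 0 1 0 0 0;1 0 0 0 0 0 0")

```text
time_s: 41.12
position: [0.6524, 0.0124, 0.174]
tool_rot: [[-0.998, 0.069, 0.004], [0.069, 0.998, -0.001], [-0.004, -0.0, -1.0]]
ft_force: [0.2, -0.1, 6.4]
grip_width: 0.023
```

Request:
arm_command(rows="1 0 0 -0.5 0 0 0;0.5 0 0 0 0 0 0;0 0 0 0 0 0 0;0 0 0 0 0 0 0;0 0 0 0 0 0 0")

```text
time_s: 41.53
position: [0.6513, 0.0124, 0.1723]
tool_rot: [[-0.998, 0.069, -0.001], [0.069, 0.998, 0.0], [0.001, 0.0, -1.0]]
ft_force: [-0.1, 0.5, -0.6]
grip_width: 0.0703
```

Request:
arm_command(rows="0 0 0 -10 0 0 0;0 0 0 -30 0 0 0;0 0 0 -30 0 0 0;0 0 0 -10 0 0 0;0 0 0 0 0 0 0")

```text
time_s: 41.95
position: [0.6523, 0.0123, 0.2565]
tool_rot: [[-0.998, 0.069, 0.006], [0.069, 0.998, -0.001], [-0.006, -0.001, -1.0]]
ft_force: [-0.2, -0.1, -0.2]
grip_width: 0.0853
```

Request:
arm_command(rows="0 38 0 0 0 0 0;0 38 0 0 0 0 0;0 38 0 0 0 0 0;0 38 0 0 0 0 0;0 0 0 0 0 0 0")

```text
time_s: 42.37
position: [0.493, 0.0243, 0.2512]
tool_rot: [[-0.998, 0.068, -0.007], [0.068, 0.998, 0.001], [0.007, 0.001, -1.0]]
ft_force: [0.9, 0.1, 0.5]
grip_width: 0.0857
```

```bash
python3 - <<'E'
from h import *
im,m=snap("scene"); c=im[185:325,230:350,::-1]; cv2.imwrite("pics/st5.png",cv2.resize(c,None,fx=4,fy=4,interpolation=2))
h=cv2.cvtColor(im,cv2.COLOR_RGB2HSV);k=cv2.inRange(h,(0,150,50),(5,255,255));k[300:]=0
c=[x for x in cv2.findContours(k,0,2)[0] if cv2.contourArea(x)>60]
for x in c: print("red px",cv2.boundingRect(x))
print("predicted grip box home:",end="")
a=np.radians(-3.9); cx,cy=.6515,.012
pts=[[cx+np.cos(a)*i*.022-np.sin(a)*j*.012,cy+np.sin(a)*i*.022+np.cos(a)*j*.012,z] for i in(-1,1) for j in(-1,1) for z in(.177,.203)]
p=proj(m,pts); print(p.min(0).round(1),p.max(0).round(1))
go([.42,.35,.25],0)
E
```

```text
red px (265, 229, 20, 14)
predicted grip box home:[263.4 226.3] [286.2 250.2]
t42.4 d [ 98.6 320.4   2.4] rz 86.1 yaw 86.1 tilt [ 0.02 -0.18 -0.  ] w 0.0855 pos [0.4964 0.0236 0.252 ]
```

View pics/st5.png

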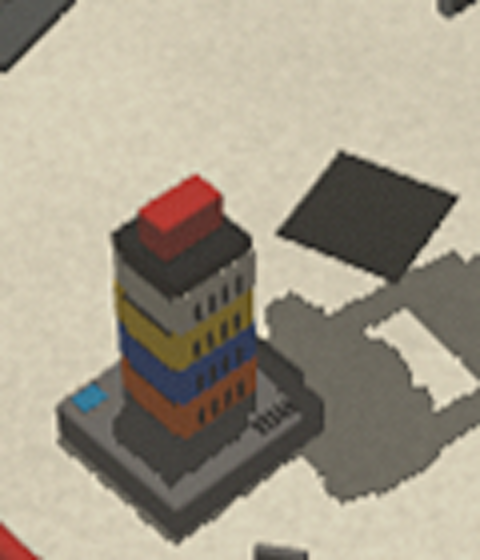

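The lid sits flat on the column: the red grip's top is at row 229 and home predicts 226, and 6 mm too high would read about 222. That was my last viewable picture, so the tag goes by numbers. Moving above the green tag.

Request:
arm_command(rows="0 10.4 35.8 0 0 0 0;0 10.4 35.8 5 0 0 0;0 10.4 35.8 5 0 0 0;0 10.4 35.8 5 0 0 0;0 10.4 35.8 5 0 0 0")

```text
time_s: 42.83
position: [0.4602, 0.2067, 0.2316]
tool_rot: [[-0.998, 0.069, -0.001], [0.069, 0.998, -0.0], [0.001, -0.0, -1.0]]
ft_force: [0.9, -0.1, 0.6]
grip_width: 0.0852
```

Request:
arm_command(rows="0 10.4 35.8 8 0 0 0;0 10.4 35.8 8 0 0 0;0 10.4 35.8 8 0 0 0;0 10.4 35.8 8 0 0 0;0 0 0 0 0 0 -5")

```text
time_s: 43.25
position: [0.4266, 0.3557, 0.1978]
tool_rot: [[-1.0, -0.022, -0.004], [-0.022, 1.0, -0.0], [0.004, -0.0, -1.0]]
ft_force: [-0.8, -1.1, -0.5]
grip_width: 0.0854
```

Request:
arm_command(rows="0 0 0 0 0 0 -5;0 0 0 0 0 0 0;0 0 0 0 0 0 0")

```text
time_s: 43.5
position: [0.4289, 0.3509, 0.1999]
tool_rot: [[-0.995, -0.103, -0.001], [-0.103, 0.995, -0.001], [0.001, -0.0, -1.0]]
ft_force: [-0.1, -0.5, -0.3]
grip_width: 0.0854
```

```bash
cat >> h.py <<'E'
def tag(f=None,ztop=.126):
    im,m=snap("wrist",f); s=readout.observe(); R=s["tool_rot"]; h=cv2.cvtColor(im,cv2.COLOR_RGB2HSV)
    for n,lo,hi in(("green",(50,80,25),(90,255,255)),("red",(0,130,30),(6,255,255))):
        k=cv2.inRange(h,lo,hi)
        for c in cv2.findContours(k,0,1)[0]:
            if cv2.contourArea(c)<150: continue
            c=c[:,0]; t=(cast(m,c.astype(float),ztop)-s["position"])@R*1000
            print(n,"bbox",c.min(0),c.max(0),"tool x",t[:,0].min().round(1),t[:,0].max().round(1),"y",t[:,1].min().round(1),t[:,1].max().round(1))
            if n=="green":
                for r in range(c[:,1].min(),c[:,1].max()+1,6):
                    u=np.flatnonzero(k[r]); u=u[(u>=c[:,0].min())&(u<=c[:,0].max())]
                    if len(u):
                        w=((cast(m,[[u[0],r],[u[-1],r]],ztop)-s["position"])@R*1000); print("  row",r,"u",u[0],u[-1],"x %.1f y %.1f %.1f"%(w[0,0],w[0,1],w[1,1]), "V",h[r,u,2].mean().round())
    return im,m
E
python3 - <<'E'
from h import *
tag("tag1"); go([.425,.351,.2],96.1)
E
```

```text
green bbox [322 177] [332 271] tool x -13.8 43.0 y 1.4 7.6
  row 177 u 323 328 x 43.0 y 1.9 4.7 V 45.0
  row 183 u 322 329 x 39.6 y 1.4 5.3 V 44.0
  row 189 u 323 329 x 36.2 y 2.0 5.3 V 44.0
  row 195 u 323 330 x 32.7 y 2.0 5.9 V 47.0
  row 201 u 323 330 x 29.3 y 2.0 6.0 V 49.0
  row 207 u 323 330 x 25.8 y 2.0 6.0 V 51.0
  row 213 u 323 330 x 22.2 y 2.0 6.0 V 48.0
  row 219 u 323 331 x 18.7 y 2.0 6.6 V 52.0
  row 225 u 324 331 x 15.1 y 2.6 6.7 V 47.0
  row 231 u 323 332 x 11.4 y 2.1 7.3 V 95.0
  row 237 u 322 332 x 7.8 y 1.5 7.3 V 93.0
  row 243 u 323 332 x 4.0 y 2.1 7.4 V 96.0
  row 249 u 323 332 x 0.3 y 2.1 7.4 V 50.0
  row 255 u 323 332 x -3.5 y 2.1 7.5 V 49.0
  row 261 u 323 332 x -7.3 y 2.1 7.5 V 49.0
  row 267 u 324 332 x -11.2 y 2.7 7.5 V 49.0
red bbox [368 326] [422 418] tool x -123.2 -51.3 y 33.1 65.6
red bbox [323 273] [332 359] tool x -75.8 -15.1 y 2.2 8.0
t43.5 d [3.9 0.7 0.1] rz -0.2 yaw 95.9 tilt [-0.02 -0.04  0.  ] w 0.0853 pos [0.429  0.3507 0.2001]
```

The green neck is centred at tool (−0.2, +4.8) and aligned with the jaws. Grasping it.

Request:
arm_command(rows="0 -0.2 4.8 0 0 0 0;0 0 0 35 0 0 0;0 0 0 35 0 0 0;0 0 0 25 0 0 0;0 0 0 12 0 0 0")

```text
time_s: 43.97
position: [0.4273, 0.3548, 0.0905]
tool_rot: [[-0.995, -0.103, -0.004], [-0.103, 0.995, -0.002], [0.004, -0.002, -1.0]]
ft_force: [0.7, -0.5, 0.4]
grip_width: 0.0855
```

Request:
arm_command(rows="0 0 0 5 0 0 0;0 0 0 0 0 0 0;0 0 0 0 0 0 0;1 0 0 0 0 0 0;1 0 0 0 0 0 0", squeeze=60)

```text
time_s: 44.38
position: [0.4288, 0.3559, 0.0898]
tool_rot: [[-0.994, -0.105, 0.002], [-0.105, 0.994, 0.001], [-0.002, 0.001, -1.0]]
ft_force: [0.3, 0.6, -0.1]
grip_width: 0.0637
```

Request:
arm_command(rows="1 0 0 0 0 0 0;1 0 0 0 0 0 0;1 0 0 0 0 0 0;1 0 0 0 0 0 0;1 0 0 0 0 0 0")

```text
time_s: 44.8
position: [0.4285, 0.3557, 0.089]
tool_rot: [[-0.994, -0.105, 0.001], [-0.105, 0.994, 0.0], [-0.001, 0.0, -1.0]]
ft_force: [1.5, -1.0, -0.2]
grip_width: 0.0051
```

Request:
arm_command(rows="1 0 0 0 0 0 0;1 0 0 0 0 0 0;1 0 0 0 0 0 0")

```text
time_s: 45.05
position: [0.4285, 0.3557, 0.089]
tool_rot: [[-0.994, -0.105, 0.001], [-0.105, 0.994, 0.0], [-0.001, 0.0, -1.0]]
ft_force: [0.3, 0.1, 3.9]
grip_width: 0.0048
```

Request:
arm_command(rows="1 0 0 -15 0 0 0;1 0 0 -30 0 0 0;1 0 0 -40 0 0 0;1 0 0 -30 0 0 0;1 0 0 0 0 0 0")

```text
time_s: 45.47
position: [0.4301, 0.3567, 0.2097]
tool_rot: [[-0.994, -0.106, 0.009], [-0.106, 0.994, 0.005], [-0.01, 0.004, -1.0]]
ft_force: [0.7, 0.4, -0.6]
grip_width: 0.0052
```

```bash
python3 - <<'E'
from h import *
go([.45,-.3,.2],15)
im=cv2.imread("pics/top0.png"); m=eyes.camera_model("top"); ms=eyes.camera_model("scene"); sc=cv2.imread("pics/scene0.png")
g=cv2.cvtColor(im,cv2.COLOR_BGR2GRAY); k=((g<85)*255).astype(np.uint8); k[:235]=0;k[295:]=0;k[:,:440]=0;k[:,515:]=0
c=max(cv2.findContours(k,0,2)[0],key=cv2.contourArea)[:,0]; w=cast(m,c.astype(float),.01)[:,:2]*1000; r=cv2.minAreaRect(w.astype(np.float32)); print("base",np.round(r[0],1),np.round(r[1],1),round(r[2],1))
# light peg pixels in top (grey, low sat, lighter than base / darker than table)
for nm,img,(u0,u1,v0,v1) in(("top",im,(486,512,246,292)),("scene",sc,(210,245,120,185))):
    print(nm)
    gg=cv2.cvtColor(img,cv2.COLOR_BGR2GRAY)[v0:v1,u0:u1]
    for i in range(0,v1-v0,2): print(v0+i,u0," ".join("%3d"%x for x in gg[i]))
for nm,mm in(("top",m),("scene",ms)):
    for yaw in(12,15):
        a=np.radians(yaw); cx,cy=r[0][0]/1e3,r[0][1]/1e3
        print(nm,yaw,"posttop",proj(mm,[cx,cy,.158]).round(1),"tip",proj(mm,[cx-.07*np.cos(a),cy-.07*np.sin(a),.162]).round(1))
E
```

```text
t45.5 d [  49.7 -655.1    6.7] rz 81.1 yaw 96.1 tilt [0.22 0.56 0.  ] w 0.0052 pos [0.4301 0.3567 0.2097]
base [ 469.9 -372.3] [117.9 110.6] 13.4
top
246 486 138 144 144 143 143 144 144 142 143 146 143 141 143 142 142 143 144 140 140 140 140 142 145 145 144 142
248 486 108 139 142 141 142 142 142 142 142 143 143 145 145 145 142 141 143 141 141 142 143 142 141 139 138 143
250 486  88 133 135 129 121 133 135 137 139 134 133 134 141 143 142 141 143 144 144 143 141 144 145 142 142 144
252 486  59  59  60  58  70 106 132 137 138 137 134 134 136 140 142 143 146 144 140 140 140 141 141 140 141 141
254 486  56  57  56  56  59  85 128 134 134 139 135 134 135 138 141 143 145 143 142 140 139 138 140 141 143 142
256 486  57  56  57  56  57  69 101 127 128 128 107 111 125 138 139 139 142 140 144 141 142 143 142 139 139 139
258 486  57  58  57  62  71  80  89  69  78  90  96  97 115 137 139 141 142 141 143 143 141 141 141 142 141 139
260 486  60  61  62  83 130 142 141 127  79  80  92  96 107 133 137 138 137 140 143 143 143 143 144 145 145 143
262 486  57  56  57  70 104 142 145 138 100  72  83  9
[... 6023 characters left out ...]
  79  65  56 104 140 156 173 194 189 189 191 194
180 210 184 186 192 200 180 122  78  76  79  81  84  82  92  94  94  94  93  89  88  90  85  83  74  69  57  52  50  64  76  73  81 119 146 156 175
182 210 187 193 178 123  81  75  81  78  83  83  81  78  89  93  94  95  94  90  91  92  80  74  56  54  51  79  86  84  83  82  81  81  79  77  72
184 210 175 125  82  74  81  81  80  82  81  80  83  81  83  93  93  95  96  92  90  91  78  56  49  79  87  83  81  83  83  82  83  86  83  81  84
top 12 posttop [[499.6 258. ]] tip [[509.4 289.5]]
top 15 posttop [[499.6 258. ]] tip [[511.  289.1]]
scene 12 posttop [[221.6 140.4]] tip [[236.7 126. ]]
scene 15 posttop [[221.6 140.4]] tip [[235.6 125.6]]
```

```bash
python3 - <<'E'
from h import *
m=eyes.camera_model("top"); ms=eyes.camera_model("scene")
p=cast(m,[495,253.7],.158)[0]; t=cast(m,[505.3,285.],.162)[0]; d=p-t
print("post",p.round(4),"tip",t.round(4),"len",np.linalg.norm(d[:2]).round(4),"yaw",np.degrees(np.arctan2(d[1],d[0])).round(1))
print("scene post",proj(ms,p).round(1),"expect ~(221,143); tip",proj(ms,t).round(1),"expect ~(236,128.5)")
for v,l,r in((260,493.8,498.8),(270,497.2,502.6),(280,500.9,506.3),(284,502.6,508.2)):
    z=.15+.012*(p[0]-cast(m,[(l+r)/2,v],.157)[0,0])/.07; q=cast(m,[(l+r)/2,v],z)[0]; print(v,q.round(4))
print("base corners (left,bottom) ", cast(m,[[452,247],[489,240],[461,283],[498,276]],.01).round(3)[:,:2].tolist())
go([.4,-.3,.2],15)
E
```

```text
post [ 0.4793 -0.3631  0.158 ] tip [ 0.411 -0.379  0.162] len 0.0701 yaw 13.1
scene post [[221.2 143.4]] expect ~(221,143); tip [[236.1 128.7]] expect ~(236,128.5)
260 [ 0.4664 -0.3672  0.1523]
270 [ 0.444  -0.372   0.1561]
280 [ 0.422  -0.377   0.1598]
284 [ 0.4133 -0.3796  0.1613]
base corners (left,bottom)  [[0.52, -0.315], [0.538, -0.409], [0.429, -0.333], [0.447, -0.425]]
t45.5 d [  99.4 -649.9    6.2] rz 81.1 yaw 96.1 tilt [0.22 0.56 0.  ] w 0.0052 pos [0.4301 0.3567 0.2097]
```

The peg geometry agrees in both views: post (0.479, −0.363), tip (0.411, −0.379), yaw 13°. I'll check the big stand's height for clearance.

```bash
python3 - <<'E'
from h import *
m=eyes.camera_model("top"); ms=eyes.camera_model("scene")
def tri(a,b):
    A=[];o=[]
    for mm,uv in((m,a),(ms,b)):
        p0=cast(mm,uv,0)[0];p1=cast(mm,uv,.1)[0];d=(p1-p0)/np.linalg.norm(p1-p0);P=np.eye(3)-np.outer(d,d);A.append(P);o.append(P@p0)
    return np.linalg.solve(sum(A),sum(o)).round(3)
print("big post top",tri((494,369),(295,88)),"big peg tip",tri((514,423),(311,70)))
go([.372,-.388,.2],13.1)
E
```

```text
big post top [ 0.245 -0.314  0.242] big peg tip [ 0.148 -0.344  0.244]
t45.5 d [ 136.5 -734.4    5.5] rz 83.0 yaw 96.1 tilt [0.22 0.56 0.  ] w 0.0052 pos [0.4301 0.3567 0.2097]
```

Request:
arm_command(rows="1 0 0 -15 0 0 0;1 0 0 0 0 0 6.9;1 0 0 0 0 0 6.9;1 0 0 0 0 0 6.9;1 0 0 0 0 0 6.9")

```text
time_s: 45.88
position: [0.4281, 0.3555, 0.2179]
tool_rot: [[-0.928, 0.373, -0.001], [0.373, 0.928, -0.001], [0.001, -0.001, -1.0]]
ft_force: [0.0, 0.2, -0.5]
grip_width: 0.0052
```

Request:
arm_command(rows="1 0 0 0 0 0 6.9;1 0 0 0 0 0 6.9;1 0 0 0 0 0 6.9;1 0 0 0 0 0 6.9;1 0 0 0 0 0 6.9")

```text
time_s: 46.3
position: [0.4281, 0.3555, 0.2179]
tool_rot: [[-0.553, 0.833, -0.001], [0.833, 0.553, -0.001], [0.0, -0.001, -1.0]]
ft_force: [-1.0, 0.3, 0.8]
grip_width: 0.0052
```

Request:
arm_command(rows="1 0 0 0 0 0 6.9;1 0 0 0 0 0 6.9;1 0 0 0 0 0 6.9;1 0 0 0 0 0 0;1 0 0 0 0 0 0")

```text
time_s: 46.72
position: [0.4282, 0.3555, 0.2181]
tool_rot: [[-0.233, 0.973, -0.001], [0.973, 0.233, -0.0], [-0.0, -0.001, -1.0]]
ft_force: [-0.0, 1.2, -0.7]
grip_width: 0.0045
```

```bash
python3 - <<'E'
from h import *
go([.372,-.388,.2],13.1)
E
```

```text
t46.7 d [-710.1 -227.6   18.5] rz 0.4 yaw 13.5 tilt [-0.06  0.01 -0.  ] w 0.0045 pos [0.4282 0.3555 0.2181]
```

Request:
arm_command(rows="1 -37.4 -12 0 0 0 0.4;1 -37.4 -12 0 0 0 0;1 -37.4 -12 0 0 0 0;1 -37.4 -12 0 0 0 0;1 -37.4 -12 0 0 0 0")

```text
time_s: 47.13
position: [0.411, 0.1584, 0.2185]
tool_rot: [[-0.227, 0.974, -0.0], [0.974, 0.227, -0.0], [-0.0, -0.0, -1.0]]
ft_force: [0.9, -1.1, -0.0]
grip_width: 0.0045
```

Request:
arm_command(rows="1 -37.4 -12 0 0 0 0;1 -37.4 -12 0 0 0 0;1 -37.4 -12 0 0 0 0;1 -37.4 -12 0 0 0 0;1 -37.4 -12 0 0 0 0")

```text
time_s: 47.55
position: [0.3941, -0.0374, 0.2187]
tool_rot: [[-0.227, 0.974, 0.0], [0.974, 0.227, -0.0], [-0.0, 0.0, -1.0]]
ft_force: [1.1, 0.1, -0.2]
grip_width: 0.0048
```

Request:
arm_command(rows="1 -37.4 -12 0 0 0 0;1 -37.4 -12 0 0 0 0;1 -37.4 -12 0 0 0 0;1 -37.4 -12 0 0 0 0;1 -37.4 -12 0 0 0 0")

```text
time_s: 47.97
position: [0.3771, -0.2333, 0.2186]
tool_rot: [[-0.226, 0.974, 0.0], [0.974, 0.226, 0.0], [0.0, 0.0, -1.0]]
ft_force: [0.7, -0.2, -1.4]
grip_width: 0.0048
```

Request:
arm_command(rows="1 0 0 0 0 0 0;1 0 0 0 0 0 0;1 0 0 0 0 0 0")

```text
time_s: 48.22
position: [0.3777, -0.231, 0.2184]
tool_rot: [[-0.224, 0.975, -0.0], [0.975, 0.224, 0.001], [0.001, -0.0, -1.0]]
ft_force: [-0.3, 0.3, -0.7]
grip_width: 0.005
```

```bash
python3 - <<'E'
from h import *
go([.372,-.388,.183],13.1)
tag(None,readout.observe()["position"][2]+.037)
E
```

```text
t48.2 d [-151.7  -40.7   35.3] rz -0.1 yaw 13.0 tilt [-0.02 -0.05 -0.  ] w 0.0050 pos [ 0.3777 -0.231   0.2184]
green bbox [310 207] [329 397] tool x -14.3 52.7 y -3.7 2.4
  row 207 u 316 323 x 52.7 y -1.7 0.3 V 46.0
  row 213 u 316 323 x 50.9 y -1.7 0.4 V 51.0
  row 219 u 315 324 x 49.1 y -2.0 0.7 V 52.0
  row 225 u 315 324 x 47.3 y -2.0 0.7 V 51.0
  row 231 u 315 324 x 45.4 y -2.0 0.7 V 50.0
  row 237 u 315 324 x 43.5 y -2.0 0.7 V 51.0
  row 243 u 314 325 x 41.6 y -2.3 1.0 V 50.0
  row 249 u 314 325 x 39.7 y -2.3 1.0 V 50.0
  row 255 u 314 325 x 37.8 y -2.3 1.0 V 51.0
  row 261 u 314 325 x 35.9 y -2.3 1.0 V 57.0
  row 267 u 314 325 x 33.9 y -2.3 1.0 V 57.0
  row 273 u 314 325 x 31.9 y -2.4 1.0 V 57.0
  row 279 u 314 325 x 29.9 y -2.4 1.0 V 57.0
  row 285 u 314 325 x 27.9 y -2.4 1.0 V 51.0
  row 291 u 314 326 x 25.8 y -2.4 1.4 V 51.0
  row 297 u 313 326 x 23.7 y -2.7 1.4 V 51.0
  row 303 u 311 328 x 21.6 y -3.3 2.0 V 49.0
  row 309 u 311 328 x 19.5 y -3.4 2.0 V 50.0
  row 315 u 311 328 x 17.4 y -3.4 2.0 V 50.0
  row 321 u 310 329 x 15.2 y -3.7 2.4 V 49.0
  row 327 u 310 329 x 13.0 y -3.7 2.4 V 51.0
  row 333 u 311 329 x 10.8 y -3.4 2.4 V 56.0
  row 339 u 312 327 x 8.6 y -3.1 1.8 V 56.0
  row 345 u 312 327 x 6.3 y -3.1 1.8 V 56.0
  row 351 u 312 327 x 4.1 y -3.1 1.8 V 56.0
  row 357 u 312 327 x 1.8 y -3.1 1.8 V 56.0
  row 363 u 312 327 x -0.6 y -3.2 1.8 V 56.0
  row 369 u 312 327 x -2.9 y -3.2 1.8 V 55.0
  row 375 u 312 327 x -5.3 y -3.2 1.9 V 55.0
  row 381 u 313 327 x -7.7 y -2.9 1.9 V 56.0
  row 387 u 312 327 x -10.2 y -3.2 1.9 V 55.0
  row 393 u 312 327 x -12.6 y -3.2 1.9 V 54.0
```

The tag hangs vertical and centred in the grip. Moving to the point just off the peg tip.

Request:
arm_command(rows="1 -38 -10.2 8 0 0 0;1 -38 -10.2 9 0 0 0;1 -38 -10.2 9 0 0 0;1 -37.7 -10.1 9 0 0 0;1 0 0 0 0 0 0")

```text
time_s: 48.68
position: [0.3716, -0.3924, 0.1815]
tool_rot: [[-0.222, 0.975, -0.001], [0.975, 0.222, 0.0], [0.001, -0.001, -1.0]]
ft_force: [-1.0, 1.4, -0.7]
grip_width: 0.0048
```

Request:
arm_command(rows="1 0 0 0 0 0 0;1 0 0 0 0 0 0;1 0 0 0 0 0 0")

```text
time_s: 48.93
position: [0.3725, -0.3868, 0.1843]
tool_rot: [[-0.225, 0.974, 0.0], [0.974, 0.225, -0.0], [-0.0, 0.0, -1.0]]
ft_force: [0.3, -0.5, 0.7]
grip_width: 0.0051
```

```bash
python3 - <<'E'
from h import *
go([.372,-.388,.183],13.1)
s=readout.observe();im,m=snap("wrist","peg"); R=s["tool_rot"]
for n,p in(("tip",[.411,-.379,.162]),("post",[.4793,-.3631,.158])): print(n,"pred px",proj(m,p).round(1),"in tool",((np.array(p)-s["position"])@R*1000).round(1))
g=cv2.cvtColor(im,cv2.COLOR_RGB2GRAY)
for u in (380,395,410,430,450): print(u,[int(x) for x in g[150:330:4,u]])
E
```

```text
t48.9 d [-1.  -0.7  1.3] rz -0.1 yaw 13.0 tilt [ 0.02  0.02 -0.  ] w 0.0051 pos [ 0.3725 -0.3868  0.1843]
tip pred px [[403.9 288. ]] in tool [-1.  39.3 22.3]
post pred px [[548.3 284.2]] in tool [ -0.9 109.4  26.3]
380 [109, 109, 111, 107, 107, 113, 112, 108, 114, 113, 109, 106, 108, 108, 109, 112, 106, 108, 108, 108, 109, 108, 107, 129, 220, 213, 216, 217, 213, 215, 212, 216, 216, 216, 212, 213, 217, 214, 213, 200, 213, 213, 213, 210, 214]
395 [112, 110, 110, 110, 111, 109, 106, 107, 111, 109, 110, 110, 108, 110, 107, 112, 111, 106, 107, 114, 107, 104, 175, 211, 193, 178, 190, 215, 210, 206, 214, 213, 212, 213, 208, 214, 211, 208, 214, 209, 210, 207, 204, 209, 206]
410 [110, 45, 47, 48, 48, 47, 48, 46, 45, 45, 45, 46, 46, 46, 44, 44, 44, 46, 46, 47, 44, 47, 75, 84, 84, 83, 83, 180, 206, 210, 215, 213, 102, 74, 75, 78, 75, 119, 203, 211, 207, 207, 212, 213, 205]
430 [110, 44, 44, 45, 45, 46, 47, 47, 46, 46, 46, 47, 45, 48, 45, 45, 47, 46, 47, 46, 54, 86, 85, 85, 86, 84, 85, 192, 217, 215, 218, 217, 66, 74, 76, 78, 72, 215, 210, 213, 207, 209, 206, 206, 214]
450 [105, 45, 47, 47, 46, 45, 43, 46, 45, 43, 44, 44, 74, 89, 87, 87, 85, 84, 83, 72, 86, 84, 84, 86, 84, 85, 83, 185, 211, 213, 211, 157, 72, 73, 77, 76, 92, 213, 210, 213, 217, 209, 212, 214, 209]
```

The peg shows at rows 277–298 around u=410–430, and (404, 288) was predicted, so it is aligned. Inserting along the peg.

Request:
arm_command(rows="1 -0.6 10 0.5 0 0 0;1 0 12 0.5 0 0 0;1 0 12 1 0 0 0;1 0 12 1 0 0 0;1 0 0 0 0 0 0")

```text
time_s: 49.4
position: [0.4193, -0.3776, 0.1803]
tool_rot: [[-0.225, 0.974, 0.0], [0.974, 0.225, 0.0], [0.0, 0.0, -1.0]]
ft_force: [-1.3, 0.2, 0.3]
grip_width: 0.0048
```

Request:
arm_command(rows="1 0 12 1.5 0 0 0;1 0 12 1.5 0 0 0;1 0 0 0 0 0 0;1 0 0 0 0 0 0")

```text
time_s: 49.73
position: [0.4408, -0.3731, 0.1774]
tool_rot: [[-0.223, 0.975, -0.0], [0.975, 0.223, 0.0], [0.0, -0.0, -1.0]]
ft_force: [0.6, -0.1, -0.6]
grip_width: 0.005
```

```bash
python3 - <<'E'
from h import *
s=readout.observe(); e=s["position"]-[0,0,.021]; a=np.radians(13.1); d=e-[.4793,-.3631,0]
print("eye in stand",(d[0]*np.cos(a)+d[1]*np.sin(a)).round(4),(-d[0]*np.sin(a)+d[1]*np.cos(a)).round(4),e[2].round(4),s["ft_force"].round(1),s["grip_width"])
tag(None,s["position"][2]+.037)
im,m=snap("scene","peg_sc"); h=cv2.cvtColor(im,cv2.COLOR_RGB2HSV); k=cv2.inRange(h,(50,80,25),(90,255,255));k[:,:180]=0;k[:,300:]=0
ys,xs=np.nonzero(k); print("scene green",xs.min(),xs.max(),ys.min(),ys.max(),"eye pred",proj(m,e).round(1))
E
```

```text
eye in stand -0.0397 -0.001 0.1564 [ 0.6 -0.1 -0.6] 0.004999293044081641
green bbox [310 205] [329 397] tool x -13.8 53.8 y -3.0 3.1
  row 205 u 317 324 x 53.8 y -0.7 1.3 V 49.0
  row 211 u 316 324 x 52.0 y -1.0 1.3 V 53.0
  row 217 u 316 325 x 50.2 y -1.0 1.6 V 52.0
  row 223 u 315 325 x 48.4 y -1.3 1.6 V 53.0
  row 229 u 315 325 x 46.6 y -1.3 1.6 V 52.0
  row 235 u 315 325 x 44.7 y -1.3 1.6 V 52.0
  row 241 u 315 325 x 42.8 y -1.3 1.6 V 52.0
  row 247 u 314 326 x 40.9 y -1.7 2.0 V 52.0
  row 253 u 314 326 x 39.0 y -1.7 2.0 V 53.0
  row 259 u 314 325 x 37.0 y -1.7 1.7 V 59.0
  row 265 u 314 325 x 35.1 y -1.7 1.7 V 59.0
  row 271 u 314 325 x 33.1 y -1.7 1.7 V 59.0
  row 277 u 313 326 x 31.1 y -2.0 2.0 V 59.0
  row 283 u 313 326 x 29.1 y -2.0 2.0 V 53.0
  row 289 u 313 326 x 27.0 y -2.0 2.0 V 53.0
  row 295 u 312 326 x 25.0 y -2.3 2.1 V 52.0
  row 301 u 312 327 x 22.9 y -2.3 2.4 V 52.0
  row 307 u 311 328 x 20.8 y -2.7 2.7 V 51.0
  row 313 u 310 328 x 18.6 y -3.0 2.7 V 51.0
  row 319 u 311 329 x 16.5 y -2.7 3.1 V 51.0
  row 325 u 310 329 x 14.3 y -3.0 3.1 V 51.0
  row 331 u 310 329 x 12.1 y -3.0 3.1 V 57.0
  row 337 u 312 327 x 9.9 y -2.4 2.5 V 57.0
  row 343 u 312 327 x 7.6 y -2.4 2.5 V 57.0
  row 349 u 312 327 x 5.3 y -2.4 2.5 V 57.0
  row 355 u 312 327 x 3.0 y -2.4 2.5 V 57.0
  row 361 u 312 327 x 0.7 y -2.4 2.5 V 57.0
  row 367 u 312 327 x -1.6 y -2.4 2.6 V 57.0
  row 373 u 312 327 x -4.0 y -2.5 2.6 V 56.0
  row 379 u 312 327 x -6.4 y -2.5 2.6 V 56.0
  row 385 u 312 327 x -8.8 y -2.5 2.6 V 56.0
  row 391 u 312 327 x -11.3 y -2.5 2.6 V 56.0
  row 397 u 312 327 x -13.8 y -2.5 2.6 V 53.0
scene green 222 239 119 156 eye pred [[229.6 136. ]]
```

The tag is threaded with no contact force. Lowering it onto the peg and releasing.

Request:
arm_command(rows="1 0 0 3 0 0 0;1 0 0 3 0 0 0;1 0 0 0.7 0 0 0;1 0 0 0 0 0 0;1 0 0 0 0 0 0")

```text
time_s: 50.25
position: [0.4401, -0.3736, 0.1713]
tool_rot: [[-0.222, 0.975, 0.0], [0.975, 0.222, -0.0], [-0.001, -0.0, -1.0]]
ft_force: [-0.2, 0.3, 4.0]
grip_width: 0.0053
```

Request:
arm_command(rows="0.9 0 0 0 0 0 0;0.8 0 0 0 0 0 0;0.7 0 0 0 0 0 0;0.5 0 0 0 0 0 0;0 0 0 0 0 0 0")

```text
time_s: 50.67
position: [0.4403, -0.3733, 0.1709]
tool_rot: [[-0.222, 0.975, -0.0], [0.975, 0.222, 0.0], [0.0, -0.0, -1.0]]
ft_force: [-0.3, 0.2, -0.3]
grip_width: 0.0488
```

Request:
arm_command(rows="0 0 0 0 0 0 0;0 0 0 0 0 0 0;0 0 0 0 0 0 0;0 0 0 -10 0 0 0;0 0 0 -30 0 0 0")

```text
time_s: 51.08
position: [0.4393, -0.3722, 0.2084]
tool_rot: [[-0.222, 0.975, -0.005], [0.975, 0.222, 0.006], [0.007, -0.003, -1.0]]
ft_force: [0.1, 0.5, -0.3]
grip_width: 0.0855
```

Request:
arm_command(rows="0 0 0 -35 0 0 0;0 0 0 -35 0 0 0;0 0 0 0 0 0 0;0 0 0 0 0 0 0;0 0 0 0 0 0 0")

```text
time_s: 51.5
position: [0.4401, -0.3731, 0.2808]
tool_rot: [[-0.222, 0.975, -0.0], [0.975, 0.222, 0.001], [0.001, -0.0, -1.0]]
ft_force: [0.0, -0.3, -0.5]
grip_width: 0.0854
```

```bash
python3 - <<'E'
from h import *
go([.42,-.15,.3],13)
a=np.radians(13.1)
def meas(n):
    im,m=snap(n,"end_"+n); h=cv2.cvtColor(im,cv2.COLOR_RGB2HSV); k=cv2.inRange(h,(50,80,25),(90,255,255))
    for c in cv2.findContours(k,0,2)[0]:
        if cv2.contourArea(c)>20: print(n,"green bbox",c[:,0].min(0),c[:,0].max(0))
    for x in(-.04,-.025,-.011):
        P=[]
        for y,z in((-.025,-.062),(.025,-.062),(-.025,.022),(.025,.022),(-.014,.058),(.014,.058)):
            e=.15-x*12/70-.007; P.append([.4793+x*np.cos(a)-y*np.sin(a),-.3631+x*np.sin(a)+y*np.cos(a),e+z])
        p=proj(m,P); print("  pred x",x,p.min(0).round(1),p.max(0).round(1))
meas("scene"); meas("wrist"); meas("top")
for n in("scene","top"):
    im,m=snap(n); 
    for b in blob(im,m,(0,150,50),(5,255,255),.203,mina=60): print(n,"red",*b)
E
```

```text
t51.5 d [222.   30.  -19.1] rz -0.2 yaw 12.8 tilt [-0.02 -0.04 -0.  ] w 0.0854 pos [ 0.4401 -0.3731  0.2808]
scene green bbox [ 46 126] [ 72 146]
scene green bbox [222 119] [242 156]
scene green bbox [  2 113] [ 25 146]
  pred x -0.04 [221.8 118.6] [239.6 159. ]
  pred x -0.025 [218.6 122.2] [236.6 162.7]
  pred x -0.011 [215.6 125.7] [233.8 166.2]
wrist green bbox [308 171] [331 276]
  pred x -0.04 [320.9 172.2] [321.4 270.4]
  pred x -0.025 [337.9 171.6] [347.1 268.6]
  pred x -0.011 [353.4 171.1] [370.7 267. ]
top green bbox [479 267] [509 280]
  pred x -0.04 [477.9 267.2] [516.7 277.5]
  pred x -0.025 [475.7 260.3] [514.  271.4]
  pred x -0.011 [473.6 253.9] [511.4 265.7]
scene red 5153.5 [426. 446.] [826.  526.6] [115.8 235.6] 42.5
scene red 403.0 [441. 381.] [705.  483.4] [19.6 86.3] 78.1
scene red 281.5 [224. 316.] [872.6  89.3] [105.7  14.9] 87.7
scene red 135.5 [274. 236.] [656.   18.9] [30.2 43.1] 84.1
top red 9238.5 [ 88. 119.] [820.4 597.2] [171.3 315.3] 0.1
top red 307.0 [155. 217.] [546.8 369.5] [20.8 82.2] 79.0
top red 254.5 [343. 146.] [709.3 -24.4] [100.7  15.3] 87.7
top red 219.0 [323. 169.] [649.6  12.2] [47.6 26. ] 0.2
top red 183.5 [176. 253.] [469.6 322.5] [51.  28.2] 6.8
```

The tag hangs at x ≈ −0.04 with its outline matching the prediction. Now I'll leave it, let it settle and triangulate the lid height from two wrist positions.

Request:
arm_command(rows="0 25.4 30 -4 0 0 0;0 25.4 30 -4 0 0 0;0 25.4 30 -4 0 0 0;0 25.4 30 -4 0 0 0;0 25.4 30 -4 0 0 0")

```text
time_s: 52.17
position: [0.559, -0.2145, 0.3008]
tool_rot: [[-0.222, 0.975, -0.001], [0.975, 0.222, 0.0], [0.001, -0.001, -1.0]]
ft_force: [1.1, -0.4, -0.2]
grip_width: 0.0852
```

Request:
arm_command(rows="0 25.4 30 0 0 0 0;0 25.4 30 0 0 0 0;0 25.4 30 0 0 0 0;0 25.4 30 0 0 0 0;0 0 0 0 0 0 0")

```text
time_s: 52.58
position: [0.6552, -0.0847, 0.2994]
tool_rot: [[-0.229, 0.974, -0.001], [0.974, 0.229, 0.002], [0.002, -0.001, -1.0]]
ft_force: [-0.2, -1.0, -0.4]
grip_width: 0.0854
```

Request:
arm_command(rows="0 0 0 0 0 0 0;0 0 0 0 0 0 0;0 0 0 0 0 0 0")

```text
time_s: 52.83
position: [0.6522, -0.0916, 0.301]
tool_rot: [[-0.221, 0.975, -0.0], [0.975, 0.221, -0.0], [-0.0, -0.0, -1.0]]
ft_force: [0.0, -0.4, 0.3]
grip_width: 0.0854
```

```bash
cat > lidm.py <<'E'
from h import *
import sys
s=readout.observe(); print(s["position"].round(4))
im,m=snap("wrist","lidchk"+sys.argv[1]); h=cv2.cvtColor(im,cv2.COLOR_RGB2HSV); k=cv2.inRange(h,(0,150,50),(8,255,255)); a=np.radians(-3.9)
for c in cv2.findContours(k,0,2)[0]:
    if cv2.contourArea(c)>300: print("red bbox",c[:,0].min(0),c[:,0].max(0))
for dz in(0,.006):
    P=[[.6515+np.cos(a)*i*.022-np.sin(a)*j*.012,.012+np.sin(a)*i*.022+np.cos(a)*j*.012,z+dz] for i in(-1,1) for j in(-1,1) for z in(.177,.203)]
    p=proj(m,P); print("pred dz",dz,p.min(0).round(1),p.max(0).round(1))
im,m=snap("scene"); h=cv2.cvtColor(im,cv2.COLOR_RGB2HSV); k=cv2.inRange(h,(50,80,25),(90,255,255)); k[:,:180]=0
ys,xs=np.nonzero(k); print("tag scene",xs.min(),xs.max(),ys.min(),ys.max(),"axis fit",np.polyfit(ys,xs,1).round(3))
E
python3 lidm.py 1
```

```text
[ 0.6522 -0.0916  0.301 ]
red bbox [432  96] [485 211]
red bbox [322  35] [403  97]
pred dz 0 [316.5  31.1] [403.7  99.4]
pred dz 0.006 [316.4  29.3] [405.8  99.4]
tag scene 228 622 6 156 axis fit [ -3.196 736.598]
```

Request:
arm_command(rows="0 35 8 0 0 0 0;0 35 8 0 0 0 0;0 35 8 0 0 0 0;0 0 0 0 0 0 0;0 0 0 0 0 0 0")

```text
time_s: 53.35
position: [0.6524, 0.018, 0.3015]
tool_rot: [[-0.224, 0.975, 0.001], [0.975, 0.224, -0.0], [-0.0, 0.001, -1.0]]
ft_force: [0.4, -0.6, 0.6]
grip_width: 0.0855
```

```bash
python3 lidm.py 2
```

```text
[0.6524 0.018  0.3015]
red bbox [285 210] [355 266]
red bbox [403 198] [449 297]
pred dz 0 [279.3 207. ] [354.6 268.8]
pred dz 0.006 [278.5 209.1] [355.3 272.4]
tag scene 222 548 1 156 axis fit [ -1.357 417.599]
```

The lid outline fits the home height in both views. One last check of the tag, then hand in.

```bash
python3 - <<'E'
from h import *
for n,(u0,u1,v0,v1) in(("scene",(205,260,105,175)),("top",(465,525,250,295))):
    im,m=snap(n); k=cv2.inRange(cv2.cvtColor(im,cv2.COLOR_RGB2HSV),(50,80,25),(90,255,255))[v0:v1,u0:u1]; ys,xs=np.nonzero(k); print(n,xs.min()+u0,xs.max()+u0,ys.min()+v0,ys.max()+v0)
im,m=snap("top")
for b in blob(im,m,*C["red"],.1,mina=100): print(*b)
s=readout.observe(); print(s["time_s"],s["ft_force"].round(1))
print(env.close_job())
E
```

```text
scene 222 242 119 156
top 479 518 264 280
9244.5 [ 93. 118.] [876.4 662.7] [190.6 350.8] 0.1
305.0 [155. 217.] [572.  409.1] [22.9 91.6] 78.3
177.0 [176. 253.] [486.5 357.6] [55.6 30.6] 3.7
53.6 [ 0.6  0.2 -0.4]
the job is handed in; nothing more can be done
None
```

I carried out the whole job and handed it in at 53.6 s. No verdict is reported, so the result rests on my own checks.

- **Order of work:** I parked the lid on the mat, then stacked orange, blue, yellow and white on the dock. The lid went back on top, and the green tag went on the peg of the smaller stand.
- **Column and lid:** Every cassette ended at its keyed height. The three I measured after placing are within 1–2 mm of the seat centre; I judged white and the column's straightness from the scene picture. The lid's outline fits the keyed height in the scene view and in two wrist views, not 6 mm high.
- **Tag:** It hangs about 40 mm out from the post. Its outline in the scene view stayed the same from release to hand-in. The wrist view showed it slightly wider than expected, which I took as a small tilt or turn within the limit.
- **Bystanders:** The red tag did not move. I did not measure the other bystanders at the end, but nothing was seen touching them.

**What disagreed or went wrong:**
- **Fingertips:** They sat about 26 mm farther back than the interface text says, so the first lid grasp closed on nothing.
- **Blue and the lid:** Both first landed 1–2 mm too far out, with contact forces of 18 and 26 N. I backed off, corrected and seated them.

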